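Prop the guard and weigh the impact device

TASK

Raise the guard flap of the rest right up, swing its prop stay up to its stop and let the flap down so that it stands on the stay. Only then take the impact device out from under the flap and lay it flat in the middle of the balance pan, leaving the flap propped and the things lying around undisturbed.

Things in the scene. Friction and masses are not known exactly. Their poses are not given: they have to be found in the camera images.
- guarded_rest: fixed bench rest with a grey guard flap, 185 mm (x) by 162 mm (y), 80 mm high; origin at the centre of its underside on the worktop, x to the back where the flap is hinged, y left, z up. Open at the front; side cheeks up to z 72 mm. Inside, the impact device lies along x on two low saddles, 42 mm before and behind its middle, with horns at y +-15 to 20 mm up to z 27 mm
- flap_hinge (a point): middle of the flap's hinge axis, at the back of the rest: x +72.5 mm, z 75 mm in the rest's frame; the axis runs along the rest's y
- flap (a joint): angle of the guard flap (grey plate 160 mm wide, reaching 142 mm forward of the hinge, 5 mm thick, 0.6 kg): 0 shut and level, grows as the front edge rises, stops at 1.48. Its stiff hinge holds it by itself above about 1.27 rad; below that it falls shut. Propped on the stay it stands at 1.0 to 1.1 rad. It must be above 1.35 rad while the stay is swung up
- ear_corner (a point): moves with the flap: where the stay's tip belongs, under an ear on the flap's right (-y) edge, 110 mm from the hinge axis. The ear spans 81 to 127 mm from the hinge and y -79 to -134 mm of the rest; a lip turned down 14 mm at its end nearest the flap's front keeps the tip from slipping forward
- flap_knob (a point): centre of the black lift knob, a bar 34 mm long along the rest's y, 16 mm diameter with flat ends, 172 mm from the hinge axis (2 mm above it when shut) and 30 mm clear of the flap's front edge, on a 12 mm wide stem; held by its two ends it can pivot in the fingers as the flap turns. It moves on a circle about the hinge
- stay_pivot (a point): pivot of the prop stay, outside the right (-y) cheek: x -28 mm, y -120 mm, z 40 mm in the rest's frame; the axis runs along the rest's y
- stay (a joint): angle of the prop stay (round steel bar 10 mm thick, 129 mm from pivot to the axis of its black tip roller): 0 lying level, pointing to the rest's front (-x); grows as the tip swings up and over toward the back; stops at 1.95, leaning 22 degrees back past vertical, where it must be when the flap is let down. It is stiff and stays where it is put
- stay_tip (a point): centre of the black tip roller of the prop stay, a bar 26 mm long along the rest's y, 14 mm diameter with flat ends, 129 mm from the pivot; held by its two ends it can pivot in the fingers as the stay swings
- device_centre (a point): centre of the impact device: white and grey rod-like spring tool 126 mm long (point's own y), 24 mm wide and 23 mm high, 0.08 to 0.15 kg; z up when it lies as it should
- impact_device: the same impact device; origin at the middle of its underside, long axis y
- pan (a point): centre of the top face of the bench balance's round metal pan, 118 mm diameter, 89 mm above the worktop; axes of the balance. The balance is fixed, 190 mm (x) by 272 mm (y); the pan is on its left half, 39 mm left of its middle, and nothing stands higher than the pan
- tape_roll_centre (a point): roll of tape, 67 mm diameter, 18 mm high, lying loose (bystander); its centre
- rebound_meter_centre (a point): hand-held meter with keypad, 148x68x30 mm, lying loose (bystander); its centre
- sample_bottle_centre (a point): white sample bottle with red cap, 47 mm diameter, 84 mm high, standing loose (bystander); point 35 mm up
- test_block_centre (a point): ground steel test block 45x60x15 mm, lying loose in front of the rest (bystander); its centre

How it is judged:
By the outcome, as a careful person would: the job done as asked, in the order asked, and still so for the second after the job is handed in, with the robot touching nothing.
It also fails if it takes over 72 s, if anything falls off the work surface, if the arm or the gripper's body presses on something with over 40 N, if the wrist force passes 120 N, or if a joint passes its speed limit or range.

ROBOT

A 7-joint arm with a two-finger parallel gripper is mounted at the origin on a cart in front of the work surface, level with it; the furniture and walls round the work are solid. World frame = base frame: x ahead of the robot, y to its left, z up, the work surface at z = 0. Lengths are in mm, angles in rad, forces in N, time in s.
With the tool pointing down it reaches from about 400 to 925 mm from the base axis. Payload 5.6 kg.
Tool frame: the origin (TCP) lies midway between the tips of the shut fingers; the grasp point (between the pads) lies 19 mm behind it (manip.grip_point_offset is the y of the grasp point in the tool frame, in mm); y points along the fingers, x is the direction in which the jaws open and shut, and the axes are right-handed (so a half turn about y gives the same grasp; the last joint's range is limited). The gripper opens to 85 mm and grips with 20 to 120 N. Pads are 22 mm wide; open, the fingers measure 114 mm over their backs; the gripper's body (76 mm by 85 mm) begins 54 mm behind the grasp point. The pads swing forward as they close: fully open they stand 13 mm farther back than shut.
Start: joints at [-1.195, 0.468, -0.012, 1.603, 0.006, 1.071, -0.056], TCP at [264.373, 593.815, 191.69] pointing down, gripper open.
Joint ranges: [-2.53, 2.53], [-0.31, 2.02], [-1.57, 1.55], [0.28, 2.44], [-1.29, 4.43], [0.15, 1.84], [-2.92, 2.92]. Speed limits (rad/s): [2.57, 2.57, 3.14, 3.14, 3.14, 3.14, 3.14].

INTERFACE

Orientations are given as a rotation vector (axis times angle).
In Python, from rig import manip gives the robot as it stands.
- The arm moves only by the tool servo_tool, never from a script. Its argument "targets" is a list of rows, each a list of 7 numbers: the turn, a rotation vector about the tool's x, y, z in rad, then the shift along the tool's x, y, z in cm, then the opening, from 0 (shut) to 1 (fully open). A call has exactly 10 rows; each row shifts and turns the commanded pose from where the row before left it, along the tool's axes as they then stand; what a row does not reach is not made up. A row lasts 1/8 s, in which the tool goes at most 62.5 mm and 10.7 degrees, less where a joint would pass 70% of its speed; a pose out of reach is approached as far as the arm can. A call with a gripper value outside its range is refused whole. The fingers move at their own pace and stop on an object; "grip_force" is the grip in N (left out, the last holds). Time passes only in rows, so rows that do not move let the fingers close, or fill a call up. It gives the time, the measured TCP pose, the force and the opening at its end, in the units of the state.
- manip.state(): the state, without advancing time (a new reading comes with each control period).
- manip.read_camera(name): name is "side" or "top" or "wrist"; returns the picture (400x640x3 uint8, red, green, blue); there is no depth.
- manip.get_calibration(name): a dict with "fx", "fy", "cx", "cy" (pixels), "dist_coeffs" ([k1, k2, p1, p2, k3] as OpenCV has them; the pictures are not rectified), "T" (4x4, takes a point from camera to world coordinates). Camera axes: x right, y down, z forward; pixel columns grow to the right and rows downward; lengths in mm; the calibration is good to about 2 mm. A picture is of the moment at which its call begins: read the wrist's pose just before it. get_calibration takes no time and is no camera call; for the wrist camera it gives the pose at the moment of the call.
- manip.finish_job(): hands the job in, once; it reports no verdict.
The state is a dict: "clock": time; "q": joint angles; "joint_vel": joint speeds; "joint_efforts": joint torques, N m; "ee_pos": TCP position; "tool_rot": TCP orientation; "force": force on the tool from outside, world axes, zero at the start; "moment": the same for the moment, N m; "gripper_width": finger opening in mm.
Only numpy, scipy, OpenCV 4.12 (cv2) and the standard library are available. Lean on these libraries where they do the work, as an engineer would, in place of code of your own. Each camera call takes 0.05 s, during which the arm holds its last target.

## Working session

There is one attempt and no reset: what is moved stays moved. The work goes in short steps, Python scripts to look and compute and a tool call to move; the robot and the scene stay as the last step left them, time stands still between calls to the robot, and variables do not carry over. Pictures are saved under pics/ and viewed, and the job is handed in when it is done.

Besides the shell and the picture viewer there is one more tool, called after "Request:" as name(argument=value, ...) on one line, values as JSON. servo_tool: Moves the arm, as the interface text tells. Its arguments: {"type":"object","properties":{"targets":{"type":"array"},"grip_force":{"type":"number"}},"required":["targets"]}

```bash
ls; mkdir -p pics; python3 - <<'E'
from rig import manip
import cv2,numpy as np
print(manip.state()); print(manip.grip_point_offset)
for n in ["side","top","wrist"]:
    im=manip.read_camera(n); cv2.imwrite(f"pics/a_{n}.png",im[:,:,::-1]); c=manip.get_calibration(n)
    np.set_printoptions(precision=4,suppress=True); print(n,{k:np.array(v) for k,v in c.items()})
E
```

```text
pics
{'clock': 0.0, 'q': array([-1.19500045,  0.46839908, -0.01158445,  1.60362999,  0.00601877,
        1.07140083, -0.05625606]), 'joint_vel': array([-2.80330079e-05, -8.17167739e-04, -7.84643891e-04,  2.09967001e-03,
        1.15187263e-03,  1.27704976e-03,  1.20408112e-03]), 'joint_efforts': array([-5.33680577e-04, -5.32378542e+01,  2.14231876e-02, -2.51309252e+01,
        1.14309235e-02,  7.59654242e-03,  1.06274771e-05]), 'ee_pos': array([264.15522844, 593.21093495, 190.72154426]), 'tool_rot': array([-1.37984215, -0.89437297,  0.8967168 ]), 'force': array([-0.05520854,  0.11463898,  0.20075394]), 'moment': array([-0.00513985, -0.00387153, -0.03309001]), 'gripper_width': 85.31692777281654}
-18.700000000000003
side {'fx': array(469.4961), 'fy': array(469.4961), 'cx': array(314.5855), 'cy': array(198.2794), 'dist_coeffs': array([-0.139,  0.   ,  0.   ,  0.   ,  0.   ]), 'T': array([[    0.8856,    -0.2889,     0.3636,   -84.1639],
       [   -0.4642,    -0.5283,     0.7109, -1242.4208],
       [   -0.0133,    -0.7984,    -0.602 ,  1127.5548],
       [    0.    ,     0.    ,     0.    ,     1.    ]])}
top {'fx': array(504.2164), 'fy': array(504.2164), 'cx': array(325.2351), 'cy': array(205.8452), 'dist_coeffs': array([-0.0133,  0.    ,  0.    ,  0.    ,  0.    ]), 'T': array([[  -0.0198,   -0.9855,    0.1683,  264.6717],
       [  -0.9998,    0.0197,   -0.0021,   -2.4277],
       [  -0.0012,   -0.1684,   -0.9857, 1719.7096],
       [   0.    ,    0.    ,    0.    ,    1.    ]])}
wrist {'fx': array(320.3766), 'fy': array(320.3766), 'cx': array(325.4993), 'cy': array(196.9596), 'dist_coeffs': array([-0.0179,  0.    ,  0.    ,  0.    ,  0.    ]), 'T': array([[  0.407 ,   0.8691,   0.2813, 191.2878],
       [  0.9134,  -0.3868,  -0.1264, 627.097 ],
       [ -0.001 ,   0.3084,  -0.9513, 373.231 ],
       [  0.    ,   0.    ,   0.    ,   1.    ]])}
```

View pics/a_side.png

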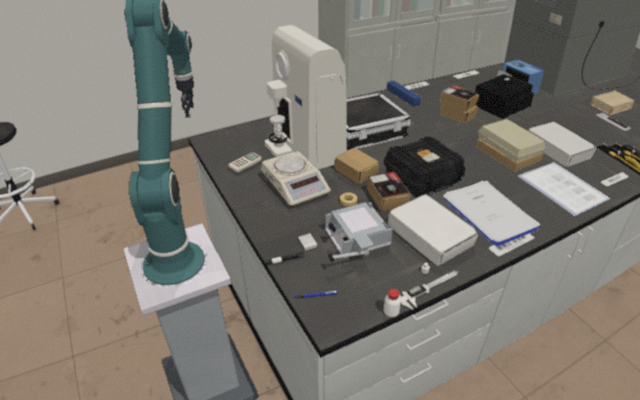

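View pics/a_top.png

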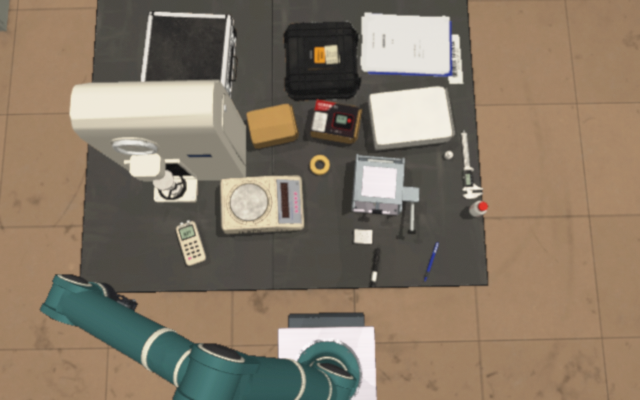

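View pics/a_wrist.png

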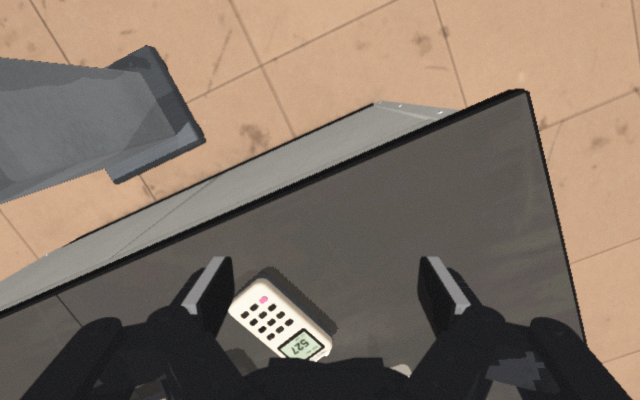

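The side view shows the rest near (358,230) and the balance near (292,175). In the top view the pan is at (250,200), the rest at (380,185) and the stay at about (410,215). I'll zoom in on both.

```bash
python3 - <<'E'
import cv2
a=cv2.imread("pics/a_top.png"); s=cv2.imread("pics/a_side.png")
cv2.imwrite("pics/b_top.png",cv2.resize(a[140:280,335:435],None,fx=5.7,fy=4.28*1,interpolation=cv2.INTER_CUBIC) if 0 else cv2.resize(a[145:265,335:475],None,fx=5,fy=5,interpolation=cv2.INTER_CUBIC))
cv2.imwrite("pics/b_side.png",cv2.resize(s[190:300,290:430],None,fx=5,fy=5,interpolation=cv2.INTER_CUBIC))
E
```

```text
(no output)
```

View pics/b_top.png

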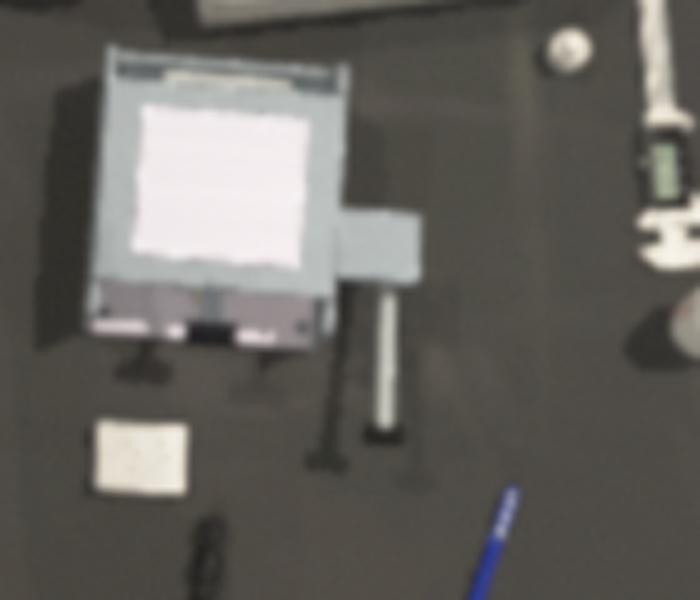

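View pics/b_side.png

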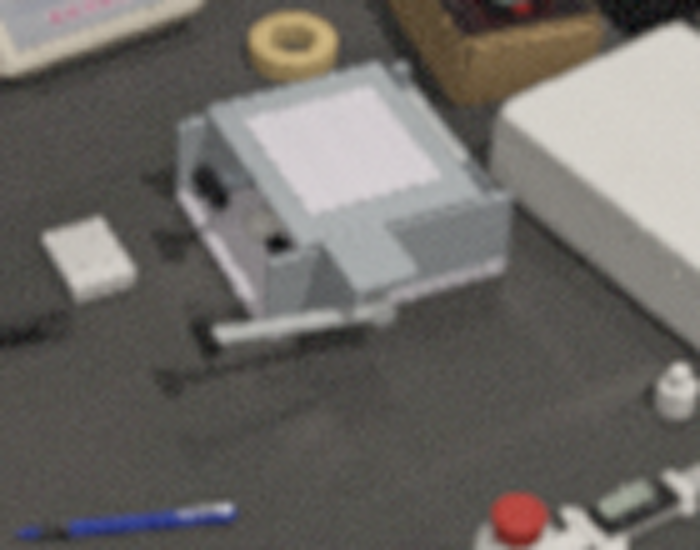

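```bash
cat > h.py <<'E'
import numpy as np,cv2
from rig import manip
np.set_printoptions(precision=3,suppress=True)
def ray(n,px,c=None):
    c=c or manip.get_calibration(n)
    K=np.array([[c["fx"],0,c["cx"]],[0,c["fy"],c["cy"]],[0,0,1]])
    u=cv2.undistortPoints(np.array([[px]],float),K,np.array(c["dist_coeffs"]))[0,0]
    T=np.array(c["T"]); d=T[:3,:3]@[u[0],u[1],1]; return T[:3,3],d/np.linalg.norm(d)
def onz(n,px,z,c=None):
    o,d=ray(n,px,c); return o+d*(z-o[2])/d[2]
def tri(n1,p1,n2,p2,c1=None,c2=None):
    o1,d1=ray(n1,p1,c1);o2,d2=ray(n2,p2,c2)
    t=np.linalg.lstsq(np.c_[d1,-d2],o2-o1,rcond=None)[0]
    a=o1+d1*t[0];b=o2+d2*t[1]; return (a+b)/2,np.linalg.norm(a-b)
def proj(n,P,c=None):
    c=c or manip.get_calibration(n)
    K=np.array([[c["fx"],0,c["cx"]],[0,c["fy"],c["cy"]],[0,0,1]])
    T=np.linalg.inv(np.array(c["T"])); r,_=cv2.Rodrigues(T[:3,:3])
    return cv2.projectPoints(np.array(P,float).reshape(-1,3),r,T[:3,3],K,np.array(c["dist_coeffs"]))[0][:,0]
E
python3 - <<'E'
from h import *
t=lambda x,y:(335+(x+.5)/5-.5,145+(y+.5)/5-.5)
s=lambda x,y:(290+(x+.5)/5-.5,190+(y+.5)/5-.5)
print("knob top",onz("top",t(212,331),77))
print("knob tri",tri("top",t(212,331),"side",s(278,240)))
for q in [(421,213),(418,283),(340,210),(330,283)]: print("ear",onz("top",t(*q),77.5))
print("lab",[onz("top",t(*q),77.5) for q in [(142,105),(310,118),(302,268),(133,250)]])
print("tip",onz("top",t(385,434),40),tri("top",t(385,434),"side",s(208,335)))
print("bar",onz("top",t(389,300),45),onz("top",t(385,425),45))
print("basecorner",onz("top",t(92,330),0),onz("top",t(318,346),0))
print("pan",onz("top",(250,202),89))
E
```

```text
knob top [ 525.23  -176.398   77.   ]
knob tri (array([ 551.502, -189.537,   23.163]), np.float64(37.80346581641896))
ear [ 601.821 -318.327   77.5  ]
ear [ 554.588 -313.921   77.5  ]
ear [ 604.928 -264.523   77.5  ]
ear [ 555.75  -255.647   77.5  ]
lab [array([ 679.359, -135.144,   77.5  ]), array([ 668.179, -247.316,   77.5  ]), array([ 566.212, -237.545,   77.5  ]), array([ 580.585, -125.963,   77.5  ])]
tip [ 458.898 -293.692   40.   ] (array([ 457.724, -290.066,   64.737]), np.float64(3.573803473550767))
bar [ 549.077 -299.93    45.   ] [ 464.368 -293.118   45.   ]
basecorner [ 539.799 -101.682    0.   ] [ 525.5   -257.329    0.   ]
pan [560.932 241.055  89.   ]
```

```bash
cat >> h.py <<'E'
from scipy.spatial.transform import Rotation as Ro
YAW=-0.095; ORG=np.array([624.3,-185.8,0.])
def RW(p,org=None,yaw=None):
    org=ORG if org is None else org; yaw=YAW if yaw is None else yaw
    return org+Ro.from_euler('z',yaw).apply(np.asarray(p,float))
def knob(a): return np.array([72.5-172*np.cos(a)+2*np.sin(a)*-1*-1*-1,0,75+172*np.sin(a)+2*np.cos(a)])
def tip(a): return np.array([-28-129*np.cos(a),-120,40+129*np.sin(a)])
def toolR(t,yaw=None):
    # tool y (fingers) = down tilted toward rest +x by t ; tool x = rest y
    yaw=YAW if yaw is None else yaw
    y=np.array([np.sin(t),0,-np.cos(t)]); x=np.array([0,SX,0]); z=np.cross(x,y)
    return Ro.from_euler('z',yaw)*Ro.from_matrix(np.c_[x,y,z])
SX=1.0
def plan(waypts,grip,p0=None,R0=None,n=10):
    """waypts: list of n (TCP pos, Rotation); prints rows"""
    s=manip.state(); p=np.array(s["ee_pos"]) if p0 is None else np.array(p0); R=Ro.from_rotvec(s["tool_rot"]) if R0 is None else R0
    rows=[]
    for i,(tp,tR) in enumerate(waypts):
        rv=np.round((R.inv()*tR).as_rotvec(),3); sh=np.round(R.inv().apply(tp-p)/10,2)
        g=grip[i] if hasattr(grip,'__len__') else grip
        rows.append([*[float(v)+0 for v in rv],*[float(v)+0 for v in sh],g])
        p=p+R.apply(sh*10); R=R*Ro.from_rotvec(rv)
    mx=max(np.linalg.norm(r[3:6])for r in rows); mr=max(np.linalg.norm(r[:3])for r in rows)
    print("max cm",mx,"max rad",mr)
    for k in range(0,len(rows),10): print(str(rows[k:k+10]).replace('-0.0,','0.0,').replace(' ',''))
    return rows
def line(pA,RA,pB,RB,n):
    d=(RA.inv()*RB).as_rotvec()
    return [(pA+(pB-pA)*k/n,RA*Ro.from_rotvec(d*k/n)) for k in range(1,n+1)]
E
python3 - <<'E'
from h import *
s=manip.state(); R=Ro.from_rotvec(s["tool_rot"]).as_matrix(); print(R)
c=manip.get_calibration("wrist"); T=np.array(c["T"]); print("cam in tool",R.T@(T[:3,3]-s["ee_pos"]),"\n",R.T@T[:3,:3])
print(knob(0),knob(1.0))
for n in ["top","side"]:
    im=cv2.imread(f"pics/a_{n}.png")
    x0,y0=(335,145) if n=="top" else (290,190)
    z=cv2.resize(im[y0:y0+120,x0:x0+140],None,fx=5,fy=5,interpolation=cv2.INTER_CUBIC)
    pts=[knob(0)+[0,17,0],knob(0)-[0,17,0],[-8.5,-134,77],[-54.5,-134,77],tip(.19)+[0,13,0],tip(.19)-[0,13,0],[-28,-120,40],
     [-92.5,81,0],[-92.5,-81,0],[-69.5,80,77],[-69.5,-80,77],[92.5,-81,0]]
    for p in proj(n,RW(pts)):
        q=((p-[x0,y0]+.5)*5-.5).round().astype(int); cv2.circle(z,tuple(int(v) for v in q),4,(0,0,255),1)
    cv2.imwrite(f"pics/c_{n}.png",z)
E
```

```text
[[ 0.407 -0.    -0.914]
 [ 0.914 -0.001  0.407]
 [-0.001 -1.    -0.   ]]
cam in tool [   0.921 -182.285   80.3  ] 
 [[ 1.    -0.     0.   ]
 [-0.    -0.308  0.951]
 [-0.    -0.951 -0.308]]
[-99.5   0.   77. ] [-22.115   0.    220.814]
```

View pics/c_top.png

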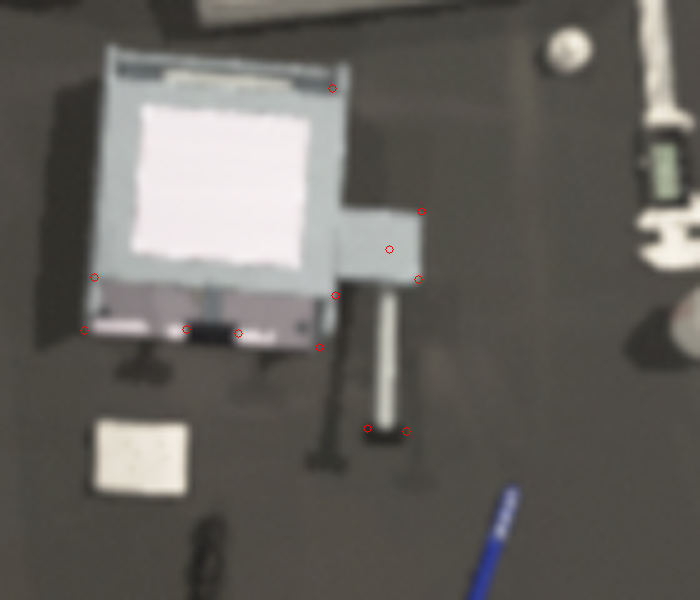

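View pics/c_side.png

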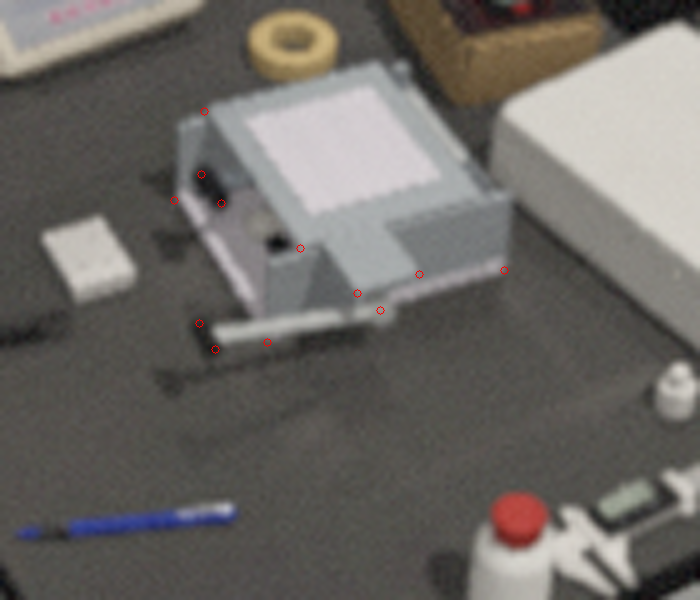

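```bash
sed -i 's/+2\*np.sin(a)\*-1\*-1\*-1/+2*np.sin(a)/' h.py; python3 - <<'E'
from h import *
s=manip.state(); p=s["ee_pos"]; R=Ro.from_rotvec(s["tool_rot"])
w=np.array([440,200,260.]); g=RW(knob(0))+[0,0,-19+90]; Rg=toolR(0)
print(g)
Rm=R*Ro.from_rotvec((R.inv()*Rg).as_rotvec()*.5)
plan(line(p,R,w,Rm,10)+line(w,Rm,g,Rg,10),0.7)
E
```

```text
[ 525.249 -176.362  148.   ]
max cm 4.37219624445198 max rad 0.017029386365926404
[[0.0,-0.016,0.0,-2.88,-0.69,-3.21,0.7],[0.0,-0.016,0.0,-2.93,-0.68,-3.16,0.7],[0.0,-0.017,0.0,-2.98,-0.69,-3.11,0.7],[0.0,-0.016,0.0,-3.03,-0.68,-3.06,0.7],[0.0,-0.016,0.0,-3.08,-0.69,-3.01,0.7],[0.0,-0.016,0.0,-3.13,-0.69,-2.96,0.7],[0.0,-0.016,0.0,-3.18,-0.68,-2.92,0.7],[0.0,-0.017,-0.001,-3.22,-0.69,-2.86,0.7],[0.0,-0.016,0.0,-3.27,-0.69,-2.8,0.7],[0.0,-0.016,0.0,-3.32,-0.69,-2.76,0.7]]
[[0.0,-0.016,0.0,-3.42,1.12,-1.78,0.7],[0.0,-0.016,0.0,-3.45,1.12,-1.72,0.7],[0.0,-0.017,0.0,-3.48,1.12,-1.67,0.7],[0.0,-0.016,0.0,-3.51,1.13,-1.61,0.7],[0.0,-0.016,0.0,-3.53,1.12,-1.56,0.7],[0.0,-0.016,0.0,-3.55,1.12,-1.5,0.7],[0.0,-0.016,0.0,-3.58,1.12,-1.44,0.7],[0.0,-0.016,0.0,-3.61,1.12,-1.38,0.7],[0.0,-0.017,0.0,-3.62,1.12,-1.33,0.7],[0.0,-0.016,0.0,-3.65,1.12,-1.26,0.7]]
```

Request:
servo_tool(targets=[[0,-0.016,0,-2.9,-0.7,-3.2,0.7],[0,-0.016,0,-2.9,-0.7,-3.2,0.7],[0,-0.016,0,-3.0,-0.7,-3.1,0.7],[0,-0.016,0,-3.0,-0.7,-3.1,0.7],[0,-0.016,0,-3.1,-0.7,-3.0,0.7],[0,-0.016,0,-3.1,-0.7,-3.0,0.7],[0,-0.016,0,-3.2,-0.7,-2.9,0.7],[0,-0.016,0,-3.2,-0.7,-2.9,0.7],[0,-0.016,0,-3.3,-0.7,-2.8,0.7],[0,-0.016,0,-3.3,-0.7,-2.8,0.7]], grip_force=30)

```text
clock: 1.4
ee_pos: [441.6, 198.5, 261.9]
tool_rot: [-1.32, -1.017, 1.017]
force: [0.3, -0.4, 0.8]
gripper_width: 59.8
```

Request:
servo_tool(targets=[[0,-0.016,0,-3.4,1.1,-1.8,0.7],[0,-0.016,0,-3.5,1.1,-1.7,0.7],[0,-0.016,0,-3.5,1.1,-1.7,0.7],[0,-0.016,0,-3.5,1.1,-1.6,0.7],[0,-0.016,0,-3.5,1.1,-1.6,0.7],[0,-0.016,0,-3.5,1.1,-1.5,0.7],[0,-0.016,0,-3.6,1.1,-1.4,0.7],[0,-0.016,0,-3.6,1.1,-1.4,0.7],[0,-0.016,0,-3.6,1.1,-1.3,0.7],[0,-0.016,0,-3.6,1.1,-1.3,0.7]])

```text
clock: 2.65
ee_pos: [526.2, -176.8, 151.2]
tool_rot: [-1.254, -1.137, 1.137]
force: [1.0, -0.7, -0.4]
gripper_width: 60.0
```

```bash
python3 - <<'E'
from h import *
s=manip.state(); print(s["ee_pos"],(toolR(0).inv()*Ro.from_rotvec(s["tool_rot"])).as_rotvec(),s["q"])
c=manip.get_calibration("wrist"); im=manip.read_camera("wrist")[:,:,::-1].copy(); cv2.imwrite("pics/d_raw.png",im)
pts=[knob(0)+[0,17,0],knob(0)-[0,17,0],[-8.5,-134,77],[-54.5,-134,77],tip(.19)+[0,13,0],tip(.19)-[0,13,0],[-92.5,81,0],[-92.5,-81,0],[-69.5,80,77],[-69.5,-80,77]]
for p in proj("wrist",RW(pts),c): cv2.circle(im,tuple(int(round(v)) for v in p),3,(0,0,255),1)
cv2.imwrite("pics/d_wrist.png",im)
import json; json.dump({k:np.array(v).tolist() for k,v in c.items()},open("d_cal.json","w"))
E
```

```text
[ 526.171 -176.813  151.158] [ 0.     0.003 -0.   ] [-0.068  0.366  0.412  1.898 -0.182  0.914  1.904]
```

View pics/d_wrist.png

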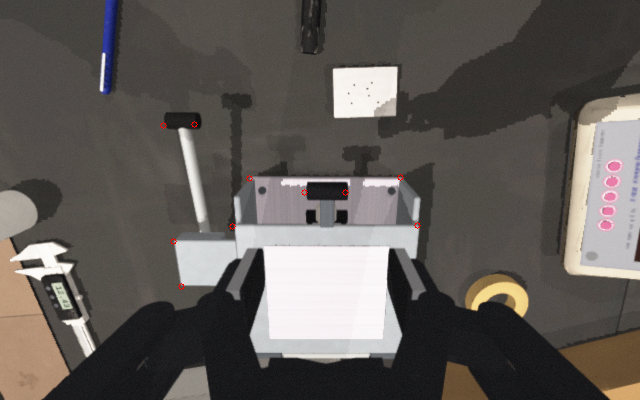

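```bash
python3 - <<'E'
from h import *
import json; c=json.load(open("d_cal.json"))
print("knob",onz("wrist",(327.3,191),77,c),RW(knob(0)))
print("tip",onz("wrist",(182.3,121),64.4,c),RW(tip(.19)))
im=cv2.imread("pics/d_raw.png")
cv2.imwrite("pics/d_zoom.png",cv2.resize(im[90:310,155:425],None,fx=2.7,fy=2.7,interpolation=cv2.INTER_CUBIC))
E
```

```text
knob [ 524.38 -173.78   77.  ] [ 525.249 -176.362   77.   ]
tip [ 456.501 -287.045   64.4  ] [ 458.936 -290.587   64.363]
```

View pics/d_zoom.png

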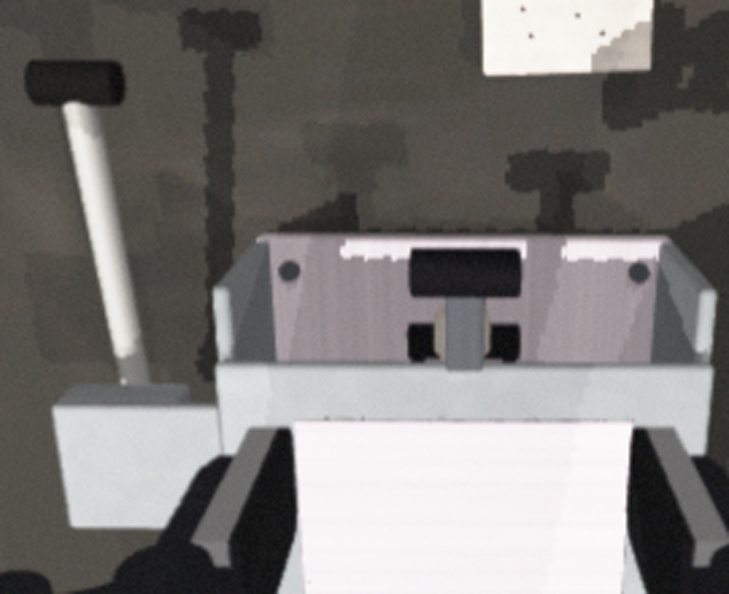

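```bash
sed -i 's/ORG=np.array.*/ORG=np.array([623.5,-184.,0.])/' h.py; python3 - <<'E'
from h import *
s=manip.state(); p=s["ee_pos"]; R=Ro.from_rotvec(s["tool_rot"])
g=RW(knob(0))+[0,0,-21]; plan(line(p,R,g,R,6),0.7); print(g)
E
```

```text
max cm 1.5776564898608314 max rad 0.0
[[0.0,0.0,0.0,0.14,1.57,0.03,0.7],[0.0,0.0,0.0,0.14,1.57,0.04,0.7],[0.0,0.0,0.0,0.14,1.57,0.03,0.7],[0.0,0.0,0.0,0.15,1.57,0.04,0.7],[0.0,0.0,0.0,0.14,1.56,0.03,0.7],[0.0,0.0,0.0,0.14,1.57,0.04,0.7]]
[ 524.449 -174.562   56.   ]
```

```bash
python3 - <<'E'
from h import *
s=manip.state(); print(s["ee_pos"],s["clock"],s["joint_vel"])
E
```

```text
[ 525.717 -182.838  150.171] 2.7 [-0.034 -0.045  0.004  0.047  0.037  0.031 -0.145]
```

Request:
servo_tool(targets=[[0,0,0,0.15,1.6,0.03,0.7],[0,0,0,0.15,1.6,0.03,0.7],[0,0,0,0.15,1.6,0.03,0.7],[0,0,0,0.15,1.6,0.03,0.7],[0,0,0,0.15,1.5,0.03,0.7],[0,0,0,0.15,1.5,0.03,0.7],[0,0,0,0,0,0,0.7],[0,0,0,0,0,0,0.3],[0,0,0,0,0,0,0.3],[0,0,0,0,0,0,0.3]], grip_force=40)

```text
clock: 3.95
ee_pos: [525.6, -166.8, 58.2]
tool_rot: [-1.255, -1.137, 1.136]
force: [-0.0, -1.2, -0.7]
gripper_width: 25.2
```

```bash
python3 - <<'E'
from h import *
c=manip.get_calibration("wrist"); im=manip.read_camera("wrist")[:,:,::-1].copy(); cv2.imwrite("pics/e_wrist.png",im)
s=manip.state();print(s["ee_pos"],s["force"],s["gripper_width"])
im=manip.read_camera("side")[:,:,::-1]; cv2.imwrite("pics/e_side.png",cv2.resize(im[150:290,270:430],None,fx=4.5,fy=4.2))
E
```

```text
[ 525.494 -166.755   58.142] [ 0.602  0.028 -0.251] 25.675701097764428
```

View pics/e_wrist.png

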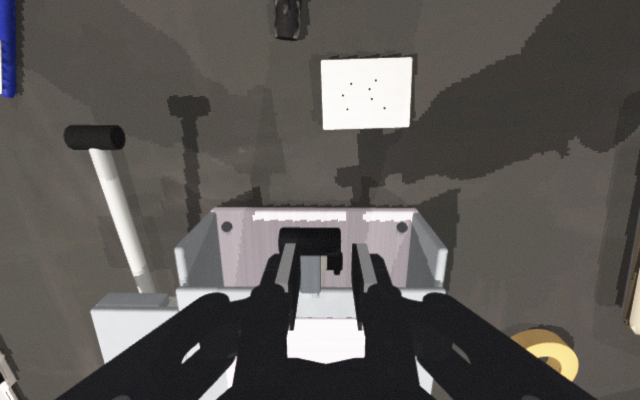

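View pics/e_side.png

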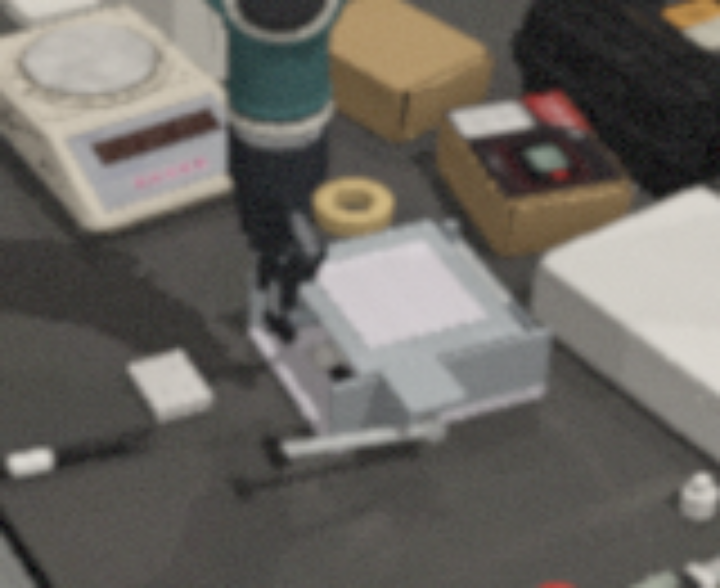

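```bash
python3 - <<'E'
from h import *
s=manip.state();c=manip.get_calibration("wrist");p=s["ee_pos"]
print(proj("wrist",[p,p+[0,0,19],RW(knob(0)),RW(tip(.19))],c), onz("wrist",(310,241),77,c),onz("wrist",(94,137.5),64,c))
E
```

```text
[[323.335 229.007]
 [323.131 242.665]
 [309.109 242.379]
 [ 91.019 141.945]] [ 523.65  -173.966   77.   ] [ 455.961 -286.61    64.   ]
```

```bash
python3 - <<'E'
import cv2,numpy as np
im=cv2.imread("pics/e_wrist.png")
z=cv2.resize(im[195:395,220:440],None,fx=3.5,fy=3,interpolation=cv2.INTER_CUBIC)
z=(255*(z/255.)**.5).astype(np.uint8)
cv2.imwrite("pics/e_zoom.png",z)
E
```

```text
(no output)
```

View pics/e_zoom.png

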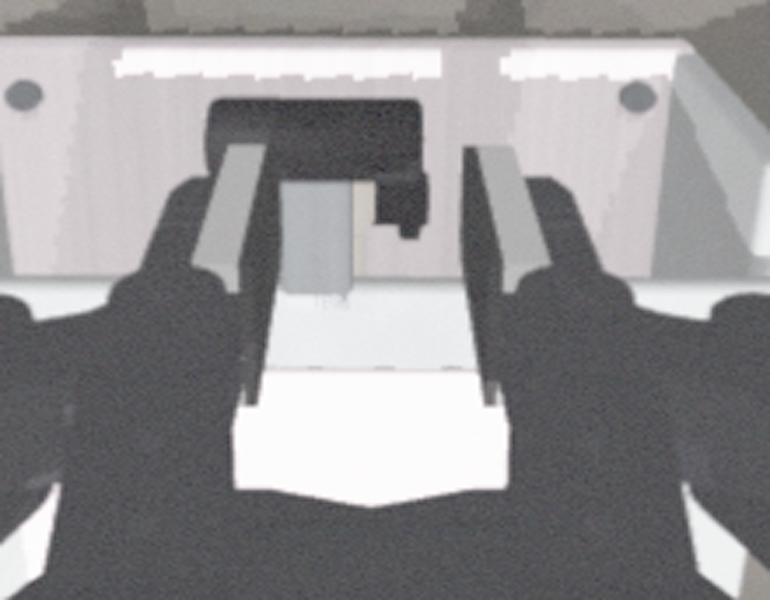

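```bash
python3 - <<'E'
from h import *
s=manip.state();p=s["ee_pos"]
im=manip.read_camera("side")[:,:,::-1].copy()
cv2.imwrite("pics/f_raw.png",im)
z=cv2.resize(im[170:250,290:400],None,fx=7,fy=7,interpolation=cv2.INTER_CUBIC)
z=(255*(z/255.)**.6).astype(np.uint8)
for b in [0,20,40,60]:
  q=proj("side",[p+[0,0,b]])[0]; q=((q-[290,170]+.5)*7-.5).astype(int); cv2.circle(z,tuple(int(v) for v in q),4,(0,0,255),1); print(q)
for b in (17,-17):
  q=proj("side",[RW(knob(0)+[0,b,0])])[0]; q=((q-[290,170]+.5)*7-.5).astype(int); cv2.circle(z,tuple(int(v) for v in q),4,(0,255,0),1)
cv2.imwrite("pics/f_side.png",z)
E
```

```text
[285 421]
[285 390]
[285 359]
[286 327]
```

View pics/f_side.png

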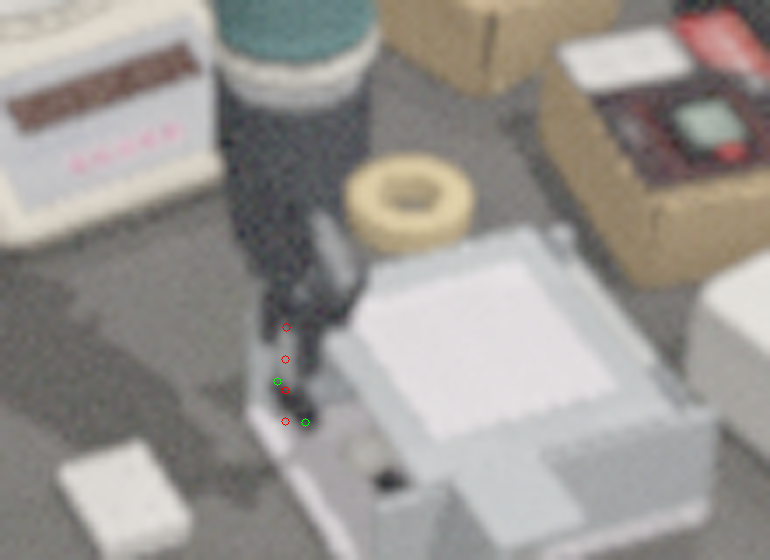

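Request:
servo_tool(targets=[[0,0,0,0,0,0,0.7],[0,0,0,-0.2,0,0.03,0.7],[0,0,0,-0.2,0,0.03,0.7],[0,0,0,-0.2,0.6,0.03,0.7],[0,0,0,-0.1,0.6,0.03,0.7],[0,0,0,0,0.6,0.03,0.7],[0,0,0,0,0.6,0,0.7],[0,0,0,0,0.6,0,0.7],[0,0,0,0,0,0,0.7],[0,0,0,0,0,0,0.7]])

```text
clock: 5.35
ee_pos: [523.1, -173.5, 27.8]
tool_rot: [-1.255, -1.136, 1.136]
force: [0.1, 0.2, -0.2]
gripper_width: 59.8
```

```bash
python3 - <<'E'
from h import *
s=manip.state();print(s["ee_pos"],s["force"],s["gripper_width"])
c=manip.get_calibration("wrist"); im=manip.read_camera("wrist")[:,:,::-1].copy()
z=cv2.resize(im[180:400,180:460],None,fx=2.7,fy=2.7,interpolation=cv2.INTER_CUBIC)
cv2.imwrite("pics/g.png",(255*(z/255.)**.5).astype(np.uint8))
im=manip.read_camera("side")[:,:,::-1].copy()
z=cv2.resize(im[170:250,290:400],None,fx=7,fy=7,interpolation=cv2.INTER_CUBIC)
cv2.imwrite("pics/g_side.png",(255*(z/255.)**.6).astype(np.uint8))
E
```

```text
[ 523.132 -173.515   27.756] [ 0.119  0.165 -0.228] 59.811947302465214
```

View pics/g.png

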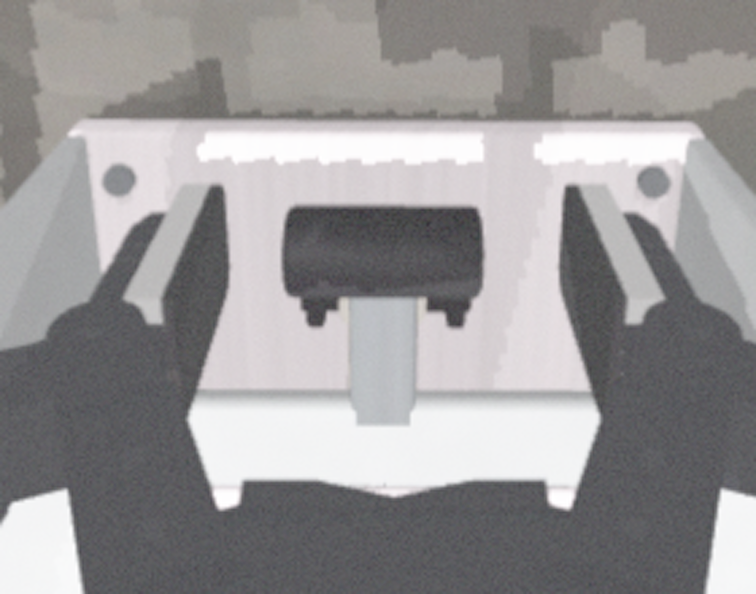

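View pics/g_side.png

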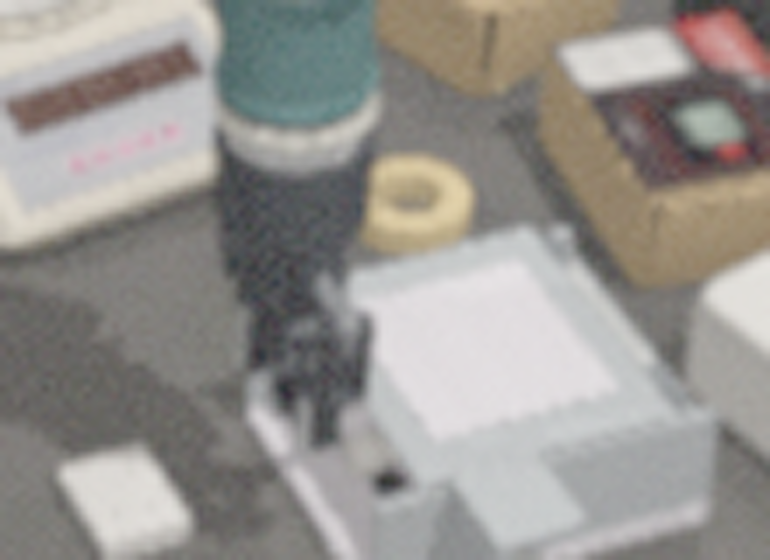

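Request:
servo_tool(targets=[[0,0,0,0,0.4,0,0.7],[0,0,0,0,0.5,0,0.7],[0,0,0,0,0,0,0.2],[0,0,0,0,0,0,0.2],[0,0,0,0,0,0,0.2],[0,0,0,0,0,0,0.2],[0,0,0,0,0,0,0.2],[0,0,0,0,0,0,0.2],[0,0,0,0,0,0,0.2],[0,0,0,0,0,0,0.2]], grip_force=50)

```text
clock: 6.7
ee_pos: [522.6, -175.4, 18.9]
tool_rot: [-1.256, -1.134, 1.136]
force: [-1.9, -5.6, 0.6]
gripper_width: 33.3
```

```bash
python3 - <<'E'
from h import *
s=manip.state();print(s["ee_pos"],s["force"],s["gripper_width"],s["clock"])
c=manip.get_calibration("wrist"); im=manip.read_camera("wrist")[:,:,::-1].copy()
z=cv2.resize(im[180:400,180:460],None,fx=2.7,fy=2.7,interpolation=cv2.INTER_CUBIC)
cv2.imwrite("pics/g2.png",(255*(z/255.)**.5).astype(np.uint8))
E
```

```text
[ 522.566 -175.44    18.868] [-1.854 -5.558  0.62 ] 33.260631447436815 6.7
```

View pics/g2.png

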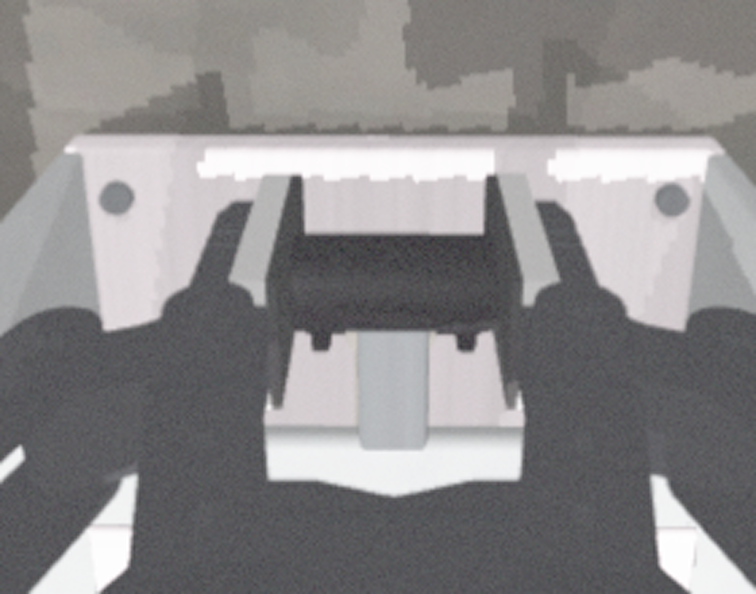

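```bash
sed -i 's/ORG=np.array.*/ORG=np.array([623.3,-185.,0.])/' h.py; python3 - <<'E'
from h import *
n=20;A=1.45
w=np.ones(n); w[[0,-1]]=.4; w[[1,-2]]=.75; a=np.r_[0,np.cumsum(w)/w.sum()*A]
for i in range(n):
    d=(knob(a[i+1])-knob(a[i]))/10; print("%.3f [0,0,0,0,%.2f,%.2f,0.2]"%(a[i+1],-d[2],-d[0]))
E
```

```text
0.032 [0,0,0,0,-0.54,-0.01,0.2]
0.091 [0,0,0,0,-1.02,-0.07,0.2]
0.170 [0,0,0,0,-1.35,-0.19,0.2]
0.250 [0,0,0,0,-1.33,-0.30,0.2]
0.329 [0,0,0,0,-1.30,-0.40,0.2]
0.408 [0,0,0,0,-1.27,-0.51,0.2]
0.487 [0,0,0,0,-1.22,-0.60,0.2]
0.567 [0,0,0,0,-1.17,-0.70,0.2]
0.646 [0,0,0,0,-1.11,-0.79,0.2]
0.725 [0,0,0,0,-1.04,-0.87,0.2]
0.804 [0,0,0,0,-0.97,-0.95,0.2]
0.883 [0,0,0,0,-0.89,-1.03,0.2]
0.963 [0,0,0,0,-0.81,-1.10,0.2]
1.042 [0,0,0,0,-0.72,-1.16,0.2]
1.121 [0,0,0,0,-0.63,-1.21,0.2]
1.200 [0,0,0,0,-0.53,-1.26,0.2]
1.280 [0,0,0,0,-0.43,-1.29,0.2]
1.359 [0,0,0,0,-0.32,-1.32,0.2]
1.418 [0,0,0,0,-0.17,-1.01,0.2]
1.450 [0,0,0,0,-0.07,-0.54,0.2]
```

Request:
servo_tool(targets=[[0,0,0,0,-0.54,-0.01,0.2],[0,0,0,0,-1.02,-0.07,0.2],[0,0,0,0,-1.35,-0.19,0.2],[0,0,0,0,-1.33,-0.3,0.2],[0,0,0,0,-1.3,-0.4,0.2],[0,0,0,0,-1.27,-0.51,0.2],[0,0,0,0,-1.22,-0.6,0.2],[0,0,0,0,-1.17,-0.7,0.2],[0,0,0,0,-1.11,-0.79,0.2],[0,0,0,0,-1.04,-0.87,0.2]])

```text
clock: 8.0
ee_pos: [565.1, -179.8, 131.1]
tool_rot: [-1.253, -1.131, 1.138]
force: [-0.4, -6.8, -6.8]
gripper_width: 33.0
```

Request:
servo_tool(targets=[[0,0,0,0,-0.97,-0.95,0.2],[0,0,0,0,-0.89,-1.03,0.2],[0,0,0,0,-0.81,-1.1,0.2],[0,0,0,0,-0.72,-1.16,0.2],[0,0,0,0,-0.63,-1.21,0.2],[0,0,0,0,-0.53,-1.26,0.2],[0,0,0,0,-0.43,-1.29,0.2],[0,0,0,0,-0.32,-1.32,0.2],[0,0,0,0,-0.17,-1.01,0.2],[0,0,0,0,-0.07,-0.54,0.2]])

```text
clock: 9.25
ee_pos: [673.8, -191.1, 187.9]
tool_rot: [-1.255, -1.131, 1.138]
force: [-4.3, -4.4, 3.3]
gripper_width: 33.2
```

```bash
python3 - <<'E'
from h import *
for n in ("side","wrist"):
    im=manip.read_camera(n)[:,:,::-1].copy()
    if n=="side": im=cv2.resize(im[110:270,280:450],None,fx=3.7,fy=3.7,interpolation=cv2.INTER_CUBIC)
    cv2.imwrite(f"pics/i_{n}.png",im)
s=manip.state();print(s["ee_pos"],s["force"],s["gripper_width"],s["clock"])
print(np.array([522.6,-175.4,18.9])+RW(knob(1.45))-RW(knob(0)))
E
```

```text
[ 674.315 -191.146  187.931] [-2.993 -6.346  3.166] 32.91904675078057 9.35
[ 675.168 -189.938  187.888]
```

View pics/i_side.png

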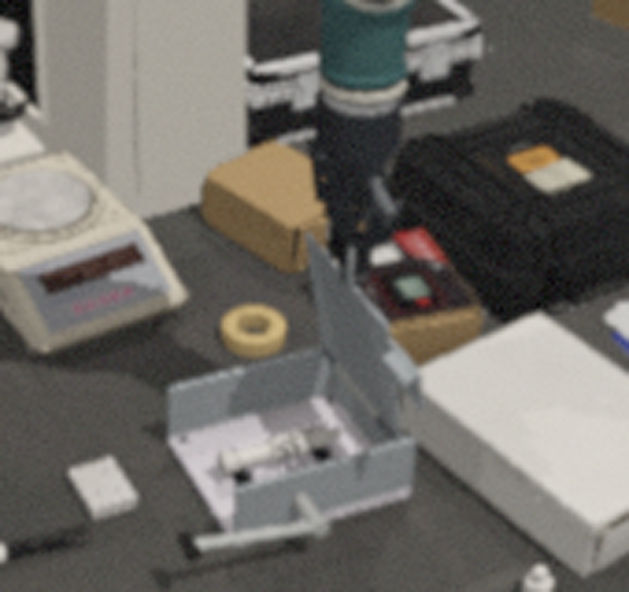

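View pics/i_wrist.png

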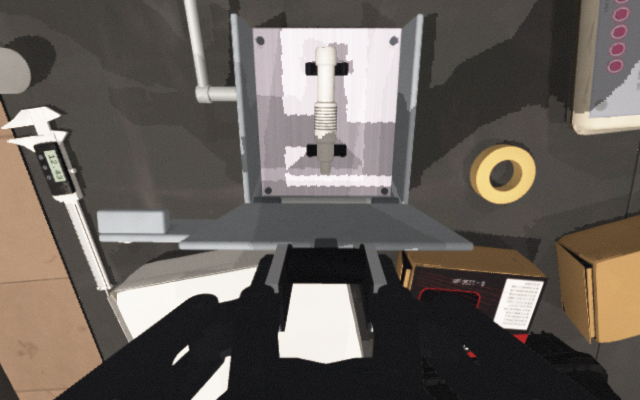

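Request:
servo_tool(targets=[[0,0,0,0,0,-0.2,0.2],[0,0,0,0,0,0,0.2],[0,0,0,0,0,0,0.6],[0,0,0,0,0,0,0.6],[0,0,0,0,0,0,0.6],[0,0,0,0,-1.0,0,0.6],[0,0,0,0,-1.8,0,0.6],[0,0,0,0,-2.0,0,0.6],[0,0,0,0,-1.8,0,0.6],[0,0,0,0,-1.0,0,0.6]])

```text
clock: 10.6
ee_pos: [677.9, -189.1, 265.8]
tool_rot: [-1.256, -1.138, 1.135]
force: [-0.6, -0.4, 0.3]
gripper_width: 51.5
```

```bash
python3 - <<'E'
from h import *
for n in ("side","top"):
    im=manip.read_camera(n)[:,:,::-1].copy()
    cv2.imwrite(f"pics/j_raw_{n}.png",im)
    if n=="side": im=cv2.resize(im[110:270,280:450],None,fx=3.7,fy=3.7,interpolation=cv2.INTER_CUBIC)
    cv2.imwrite(f"pics/j_{n}.png",im)
s=manip.state();print(s["ee_pos"],s["force"],s["gripper_width"],s["clock"])
p=s["ee_pos"]; R=Ro.from_rotvec(s["tool_rot"])
g=RW(tip(.19))+[0,0,-58+75]; print(g)
plan(line(p,R,g,toolR(0),10),0.6)
E
```

```text
[ 678.004 -189.063  265.399] [ 0.058  0.122 -0.498] 51.32338276663642 10.7
[ 457.936 -289.787   81.363]
max cm 3.046965703778105 max rad 0.001414213562373095
[[0.0,0.0,0.0,-1.22,1.84,2.1,0.6],[0.001,-0.001,0.0,-1.22,1.83,2.09,0.6],[0.0,0.0,0.0,-1.22,1.84,2.1,0.6],[0.0,-0.001,0.0,-1.21,1.83,2.09,0.6],[0.0,0.0,0.0,-1.22,1.84,2.1,0.6],[0.001,0.0,0.0,-1.21,1.84,2.09,0.6],[0.0,-0.001,0.0,-1.22,1.84,2.1,0.6],[0.0,0.0,0.0,-1.21,1.84,2.09,0.6],[0.0,-0.001,0.0,-1.21,1.84,2.1,0.6],[0.001,0.0,0.0,-1.21,1.84,2.09,0.6]]
```

View pics/j_side.png

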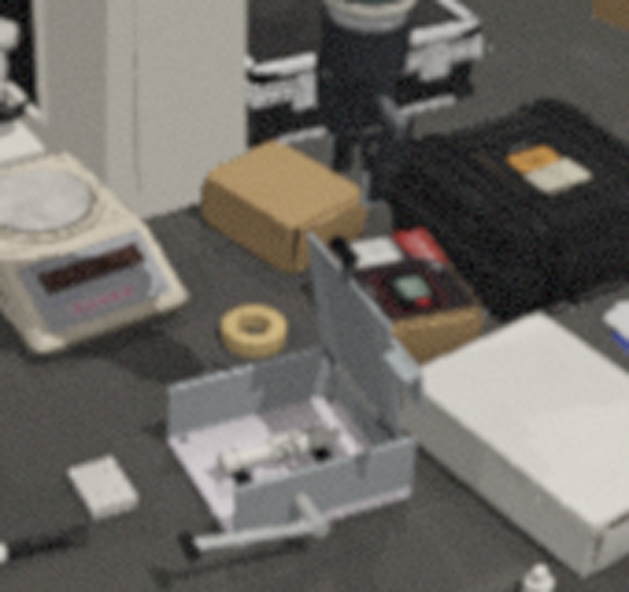

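Request:
servo_tool(targets=[[0,0,0,-1.0,0.8,1.9,0.6],[0,0,0,-1.3,2.0,2.3,0.6],[0,0,0,-1.3,2.1,2.3,0.6],[0,0,0,-1.4,2.1,2.4,0.6],[0,0,0,-1.4,2.1,2.4,0.6],[0,0,0,-1.4,2.1,2.4,0.6],[0,0,0,-1.4,2.1,2.3,0.6],[0,0,0,-1.4,2.1,2.3,0.6],[0,0,0,-1.1,2.0,1.7,0.6],[0,0,0,-0.45,1.0,0.96,0.6]])

```text
clock: 11.95
ee_pos: [454.9, -289.1, 78.3]
tool_rot: [-1.253, -1.134, 1.136]
force: [0.7, 0.4, -0.6]
gripper_width: 51.1
```

```bash
python3 - <<'E'
from h import *
s=manip.state();print(s["ee_pos"])
c=manip.get_calibration("wrist"); im=manip.read_camera("wrist")[:,:,::-1].copy(); cv2.imwrite("pics/k_raw.png",im)
for p in proj("wrist",RW([tip(.19)+[0,13,0],tip(.19)-[0,13,0]]),c): cv2.circle(im,tuple(int(round(v)) for v in p),3,(0,0,255),1)
cv2.imwrite("pics/k.png",im)
import json; json.dump({k:np.array(v).tolist() for k,v in c.items()},open("k_cal.json","w"))
s=manip.state();print(s["ee_pos"],s["clock"],(toolR(0).inv()*Ro.from_rotvec(s["tool_rot"])).as_rotvec())
E
```

```text
[ 454.9   -289.066   78.252]
[ 453.587 -289.138   77.561] 12.0 [ 0.004  0.006 -0.001]
```

View pics/k.png

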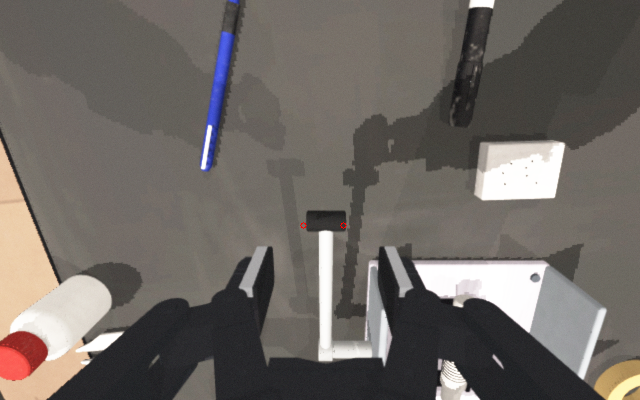

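```bash
python3 - <<'E'
from h import *
import json;c=json.load(open("k_cal.json"))
for z in (50,58,64,70): print(z,onz("wrist",(326.5,221.5),z,c))
# width check
for z in (50,64,78): a=onz("wrist",(306.5,221),z,c)-onz("wrist",(346.5,221),z,c); print(z,np.linalg.norm(a))
print(RW(tip(.19)),RW([-28,-120,40]))
E
```

```text
50 [ 461.587 -287.702   50.   ]
58 [ 458.334 -287.409   58.   ]
64 [ 455.895 -287.19    64.   ]
70 [ 453.455 -286.97    70.   ]
50 28.32690221413763
64 26.44507841183172
78 24.563254609525814
[ 457.936 -289.787   64.363] [ 584.043 -301.803   40.   ]
```

Request:
servo_tool(targets=[[0,-0.005,0,0.03,1.0,-0.1,0.6],[-0.004,0,0,0.03,1.2,-0.1,0.6],[0,0,0,0,1.2,-0.1,0.6],[0,0,0,0,1.2,-0.1,0.6],[0,0,0,0,1.2,0,0.6],[0,0,0,0,0.9,0,0.6],[0,0,0,0,0.4,0,0.6],[0,0,0,0,0,0,0.6],[0,0,0,0,0,0,0.6],[0,0,0,0,0,0,0.6]])

```text
clock: 13.25
ee_pos: [461.3, -289.0, 9.0]
tool_rot: [-1.256, -1.143, 1.138]
force: [0.2, 0.2, -0.6]
gripper_width: 51.3
```

```bash
python3 - <<'E'
from h import *
s=manip.state();print(s["ee_pos"],s["force"])
im=manip.read_camera("wrist")[:,:,::-1].copy()
z=cv2.resize(im[140:400,180:460],None,fx=2.5,fy=2.3,interpolation=cv2.INTER_CUBIC)
cv2.imwrite("pics/l.png",(255*(z/255.)**.5).astype(np.uint8))
E
```

```text
[ 461.299 -288.959    8.982] [ 0.18   0.184 -0.616]
```

View pics/l.png

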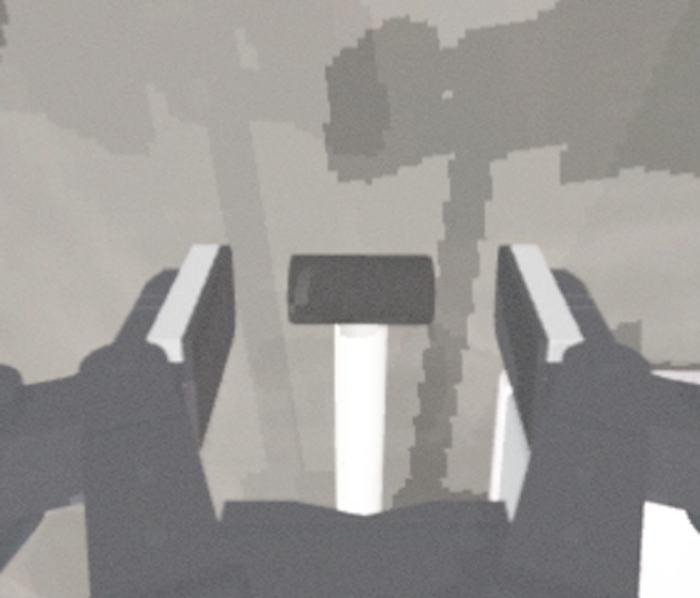

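Request:
servo_tool(targets=[[0,0,0,0,0.2,0.15,0.6],[0,0,0,0,0.2,0.15,0.6],[0,0,0,0,0,0,0.6],[0,0,0,0,0,0,0.1],[0,0,0,0,0,0,0.1],[0,0,0,0,0,0,0.1],[0,0,0,0,0,0,0.1],[0,0,0,0,0,0,0.1],[0,0,0,0,0,0,0.1],[0,0,0,0,0,0,0.1]], grip_force=60)

```text
clock: 14.55
ee_pos: [458.0, -289.1, 4.6]
tool_rot: [-1.256, -1.142, 1.138]
force: [-2.3, -4.1, 0.8]
gripper_width: 24.7
```

```bash
python3 - <<'E'
from h import *
s=manip.state();print(s["ee_pos"],s["force"],s["gripper_width"])
im=manip.read_camera("wrist")[:,:,::-1].copy()
z=cv2.resize(im[140:400,180:460],None,fx=2.5,fy=2.3,interpolation=cv2.INTER_CUBIC)
cv2.imwrite("pics/m.png",(255*(z/255.)**.5).astype(np.uint8))
E
```

```text
[ 457.989 -289.09     4.646] [-2.266 -4.097  0.834] 24.74400126585315
```

View pics/m.png

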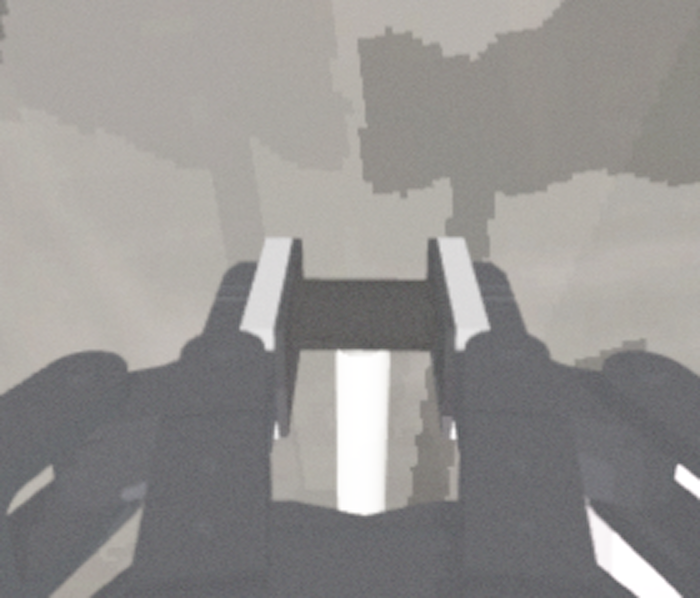

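```bash
python3 - <<'E'
from h import *
a0=0.185; n=20; A=1.93; tf=0.6
s=manip.state();p=s["ee_pos"];R0=Ro.from_rotvec(s["tool_rot"])
w=np.ones(n); w[[0,-1]]=.4; w[[1,-2]]=.75; f=np.cumsum(w)/w.sum()
d=lambda t:toolR(t).apply([0,1,0])
C=58.5
wp=[(p+RW(tip(a0+(A-a0)*k))-RW(tip(a0))+C*(d(tf*k)-d(0)),toolR(tf*k)) for k in f]
plan(wp,0.1)
print(wp[9][0],wp[-1][0],f[9]*(A-a0)+a0)
E
```

```text
max cm 1.424254190796011 max rad 0.033
[[-0.009,0.001,-0.001,0.0,-0.48,-0.18,0.1],[-0.024,0.0,0.0,0.0,-0.89,-0.39,0.1],[-0.033,0.0,0.0,0.0,-1.15,-0.65,0.1],[-0.033,0.0,0.0,0.0,-1.07,-0.79,0.1],[-0.033,0.0,0.0,0.0,-1.0,-0.92,0.1],[-0.033,0.0,0.0,0.0,-0.89,-1.04,0.1],[-0.032,0.0,0.0,0.0,-0.77,-1.15,0.1],[-0.033,0.0,0.0,0.0,-0.65,-1.24,0.1],[-0.033,0.0,0.0,0.0,-0.5,-1.32,0.1],[-0.033,0.0,0.0,0.0,-0.36,-1.37,0.1]]
[[-0.032,0.0,0.0,0.01,-0.21,-1.4,0.1],[-0.033,0.0,0.0,0.0,-0.05,-1.42,0.1],[-0.033,0.0,0.0,0.0,0.11,-1.42,0.1],[-0.033,0.0,0.0,0.0,0.26,-1.39,0.1],[-0.033,0.0,0.0,0.0,0.42,-1.35,0.1],[-0.032,0.0,0.0,0.0,0.56,-1.28,0.1],[-0.033,0.0,0.0,0.0,0.69,-1.21,0.1],[-0.033,0.0,0.0,0.0,0.82,-1.1,0.1],[-0.025,0.0,0.0,0.0,0.69,-0.76,0.1],[-0.013,0.0,0.0,0.0,0.39,-0.37,0.1]]
[ 538.404 -296.736   95.939] [ 662.28  -308.539  111.935] 1.0575
```

Request:
servo_tool(targets=[[-0.009,0,0,0,-0.48,-0.18,0.1],[-0.024,0,0,0,-0.89,-0.39,0.1],[-0.033,0,0,0,-1.15,-0.65,0.1],[-0.033,0,0,0,-1.07,-0.79,0.1],[-0.033,0,0,0,-1.0,-0.92,0.1],[-0.033,0,0,0,-0.89,-1.04,0.1],[-0.032,0,0,0,-0.77,-1.15,0.1],[-0.033,0,0,0,-0.65,-1.24,0.1],[-0.033,0,0,0,-0.5,-1.32,0.1],[-0.033,0,0,0,-0.36,-1.37,0.1]])

```text
clock: 15.85
ee_pos: [536.2, -297.0, 96.3]
tool_rot: [-1.478, -1.343, 0.99]
force: [-12.4, -1.7, 14.2]
gripper_width: 21.9
```

```bash
python3 - <<'E'
from h import *
im=manip.read_camera("wrist")[:,:,::-1].copy()
s=manip.state();print(s["ee_pos"],s["force"],s["gripper_width"])
z=cv2.resize(im[140:400,180:460],None,fx=2.5,fy=2.3,interpolation=cv2.INTER_CUBIC)
cv2.imwrite("pics/n.png",(255*(z/255.)**.5).astype(np.uint8))
im=manip.read_camera("side")[:,:,::-1].copy()
im=cv2.resize(im[130:270,290:430],None,fx=4.2,fy=4.2,interpolation=cv2.INTER_CUBIC)
cv2.imwrite(f"pics/n_side.png",im)
E
```

```text
[ 537.838 -297.115   97.33 ] [-7.658 -1.958 11.022] 21.71673222771741
```

View pics/n.png

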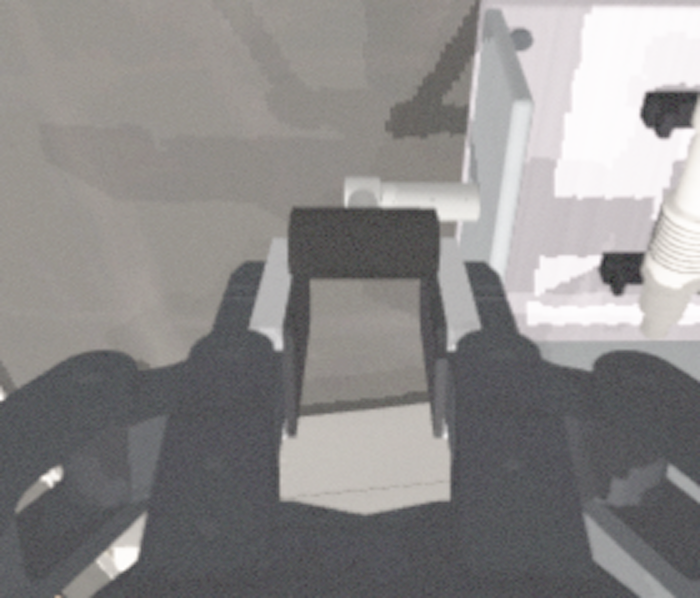

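View pics/n_side.png

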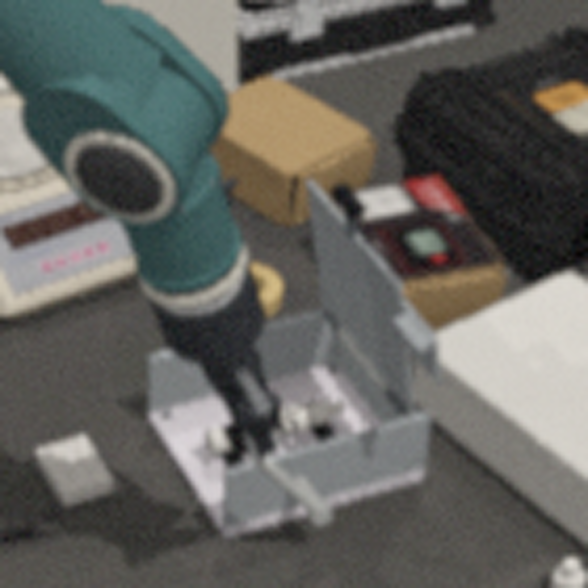

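```bash
python3 - <<'E'
from h import *
c=manip.get_calibration("wrist")
o,d=ray("wrist",(326,245.6),c); T=np.array(c["T"]); zc=d@T[:3,2]
P=o+d*141/zc; print("roller",P)
s=manip.state();p=s["ee_pos"];R=Ro.from_rotvec(s["tool_rot"])
print("in tool",R.inv().apply(P-p))
q=Ro.from_euler('z',-YAW).apply(P-ORG); print("rest",q, np.arctan2(q[2]-40,-(q[0]+28)),np.hypot(q[2]-40,q[0]+28))
print("exp",tip(1.0575))
# side view of roller
print(proj("side",[P,RW(tip(1.0575)),RW(tip(.9)),RW(tip(.8)),RW([-28,-120,40])]), )
E
```

```text
roller [ 506.289 -292.608  144.96 ]
in tool [  1.519 -55.019  16.057]
rest [-106.276 -118.223  144.96 ] 0.9300062616889955 130.93365587651175
exp [ -91.346 -120.     152.376]
[[344.675 233.771]
 [349.261 231.115]
 [344.334 235.201]
 [341.49  238.016]
 [365.247 251.55 ]]
```

Request:
servo_tool(targets=[[0,0,0,0,0,-0.3,0.25],[0,0,0,0,-1.0,-0.2,0.25],[0,0,0,0,-1.3,0,0.1],[0,0,0,0,-1.2,0,0],[0,0,0,0,-0.5,1.0,0],[0,0,0,0,0,1.2,0],[0,0,0,0,0,1.2,0],[0,0,0,0,0,1.2,0],[0,0,0,0,0,0.8,0],[0,0,0,0,0,0,0]])

```text
clock: 17.2
ee_pos: [479.4, -290.6, 119.2]
tool_rot: [-1.479, -1.345, 0.992]
force: [0.9, 0.5, 0.2]
gripper_width: 0.3
```

```bash
python3 - <<'E'
from h import *
c=manip.get_calibration("wrist")
s=manip.state();p=s["ee_pos"];R=Ro.from_rotvec(s["tool_rot"])
im=manip.read_camera("wrist")[:,:,::-1].copy()
print(p,s["force"],s["gripper_width"],s["clock"],(toolR(.3).inv()*R).as_rotvec())
cv2.imwrite("pics/o.png",(255*(im/255.)**.6).astype(np.uint8))
im=manip.read_camera("side")[:,:,::-1].copy()
cv2.imwrite("pics/o_sraw.png",im)
im=cv2.resize(im[130:270,290:430],None,fx=4.2,fy=4.2,interpolation=cv2.INTER_CUBIC)
cv2.imwrite(f"pics/o_side.png",im)
import json; json.dump({k:np.array(v).tolist() for k,v in c.items()},open("o_cal.json","w"))
for a in (.8,.9,1.):
  P=RW(tip(a));print(a,R.inv().apply(P-p),proj("wrist",[P],c),proj("side",[P]))
E
```

```text
[ 479.402 -290.649  119.216] [0.859 0.517 0.214] 0.3454092186059515 17.2 [ 0.001 -0.    -0.   ]
0.8 [ -1.178  -8.202 -18.599] [[321.492 262.05 ]] [[341.49  238.016]]
0.9 [ -1.177 -13.476 -30.366] [[321.475 283.529]] [[344.334 235.201]]
1.0 [ -1.178 -17.549 -42.601] [[321.484 304.682]] [[347.405 232.551]]
```

View pics/o.png

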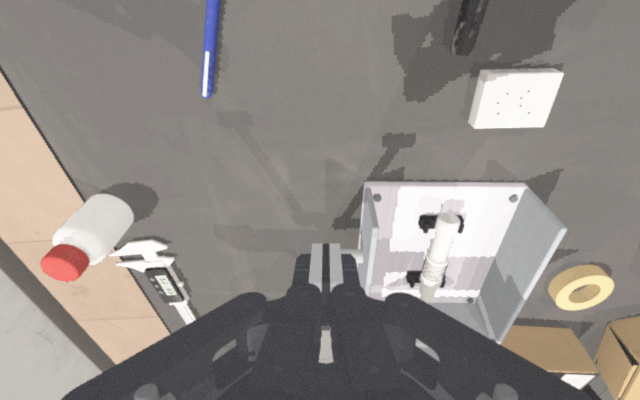

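View pics/o_side.png

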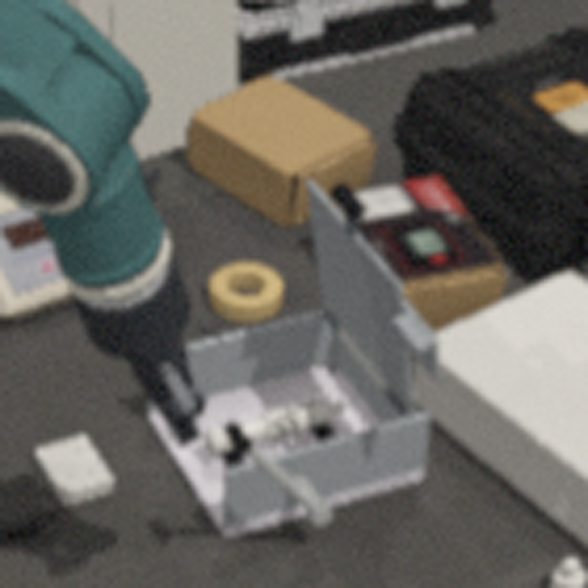

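```bash
python3 - <<'E'
from h import *
s=manip.state();p=s["ee_pos"];R=Ro.from_rotvec(s["tool_rot"])
f=lambda a:RW(tip(a))-R.apply([-1.2,-49,-18])
wp=[(p+(f(.80)-p)*0+R.apply([0,k,0]),R) for k in (11,23,34)]
w=np.array([f(a) for a in (.85,.93,1.0,1.07,1.14,1.21,1.28)]); wp+=[(x,R) for x in w]
wp+=[(f(a),R) for a in (1.36,1.44,1.52,1.6,1.68,1.76,1.83,1.88,1.88,1.88)]
plan(wp,0); print(f(1.28),f(1.88),f(1.95))
E
```

```text
max cm 1.2 max rad 0.0
[[0.0,0.0,0.0,0.0,1.1,0.0,0],[0.0,0.0,0.0,0.0,1.2,0.0,0],[0.0,0.0,0.0,0.0,1.1,0.0,0],[0.0,0.0,0.0,0.0,0.42,-0.52,0],[0.0,0.0,0.0,0.0,-0.38,-0.96,0],[0.0,0.0,0.0,0.0,-0.28,-0.86,0],[0.0,0.0,0.0,0.0,-0.21,-0.88,0],[0.0,0.0,0.0,0.0,-0.14,-0.89,0],[0.0,0.0,0.0,0.0,-0.09,-0.9,0],[0.0,0.0,0.0,0.0,-0.02,-0.9,0]]
[[0.0,0.0,0.0,0.0,0.05,-1.03,0],[0.0,0.0,0.0,-0.01,0.13,-1.02,0],[0.0,0.0,0.0,0.0,0.22,-1.01,0],[0.0,0.0,0.0,0.0,0.29,-0.99,0],[0.0,0.0,0.0,0.0,0.37,-0.96,0],[0.0,0.0,0.0,0.0,0.45,-0.93,0],[0.0,0.0,0.0,0.0,0.46,-0.79,0],[0.0,0.0,0.0,0.0,0.35,-0.53,0],[0.0,0.0,0.0,0.0,0.0,0.0,0],[0.0,0.0,0.0,0.0,0.0,0.0,0]]
[ 544.661 -296.857  111.451] [ 620.558 -304.089  110.75 ] [ 629.018 -304.895  107.703]
```

Request:
servo_tool(targets=[[0,0,0,0,1.1,0,0],[0,0,0,0,1.2,0,0],[0,0,0,0,1.1,0,0],[0,0,0,0,0.42,-0.52,0],[0,0,0,0,-0.38,-0.96,0],[0,0,0,0,-0.28,-0.86,0],[0,0,0,0,-0.21,-0.88,0],[0,0,0,0,-0.14,-0.89,0],[0,0,0,0,-0.09,-0.9,0],[0,0,0,0,-0.02,-0.9,0]])

```text
clock: 18.55
ee_pos: [544.9, -296.7, 111.5]
tool_rot: [-1.479, -1.346, 0.993]
force: [-0.6, 0.3, 1.0]
gripper_width: -0.1
```

```bash
python3 - <<'E'
from h import *
s=manip.state();print(s["ee_pos"],s["force"],s["gripper_width"],s["clock"])
im=manip.read_camera("side")[:,:,::-1].copy()
im=cv2.resize(im[130:270,290:430],None,fx=4.2,fy=4.2,interpolation=cv2.INTER_CUBIC)
cv2.imwrite(f"pics/q_side.png",im)
for a in (1.1,1.2,1.3): print((proj("side",[RW(tip(a))])-[290,130])*4.2)
E
```

```text
[ 544.944 -296.655  111.506] [-0.607  0.293  1.02 ] -0.07275724944627247 18.55
[[254.81  420.413]]
[[269.166 411.064]]
[[283.998 402.776]]
```

View pics/q_side.png

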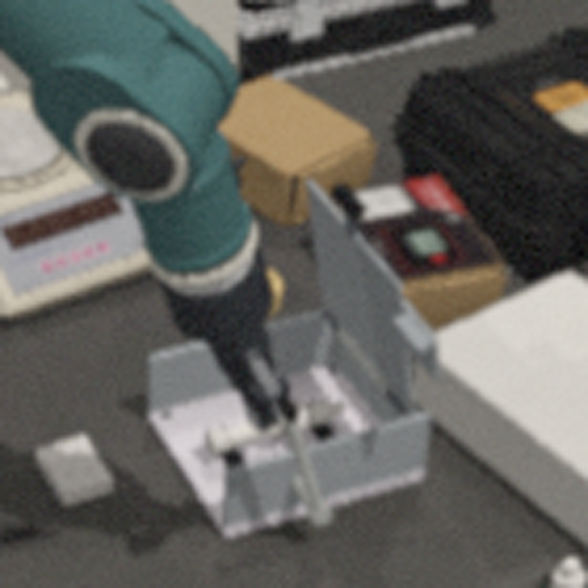

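Request:
servo_tool(targets=[[0,0,0,0,0.05,-1.0,0],[0,0,0,0,0.13,-1.0,0],[0,0,0,0,0.22,-1.0,0],[0,0,0,0,0.29,-1.0,0],[0,0,0,0,0.37,-1.0,0],[0,0,0,0,0.45,-0.9,0],[0,0,0,0,0.46,-0.8,0],[0,0,0,0,0.35,-0.5,0],[0,0,0,0,0,0,0],[0,0,0,0,0,0,0]])

```text
clock: 19.85
ee_pos: [619.3, -303.7, 110.2]
tool_rot: [-1.479, -1.346, 0.993]
force: [-0.6, -1.0, -0.0]
gripper_width: 0.5
```

```bash
python3 - <<'E'
from h import *
s=manip.state();print(s["ee_pos"],s["force"],s["gripper_width"],s["clock"])
im=manip.read_camera("side")[:,:,::-1].copy()
im=cv2.resize(im[130:270,290:430],None,fx=4.2,fy=4.2,interpolation=cv2.INTER_CUBIC)
cv2.imwrite(f"pics/r_side.png",im)
for a in (1.8,1.9,1.95): print((proj("side",[RW(tip(a))])-[290,130])*4.2)
print((proj("side",[RW([-28,-120,40])])-[290,130])*4.2)
E
```

```text
[ 619.298 -303.722  110.195] [-0.637 -0.992 -0.008] 0.459768087303056 19.85
[[359.106 379.997]]
[[373.104 379.474]]
[[379.845 379.724]]
[[316.039 510.509]]
```

View pics/r_side.png

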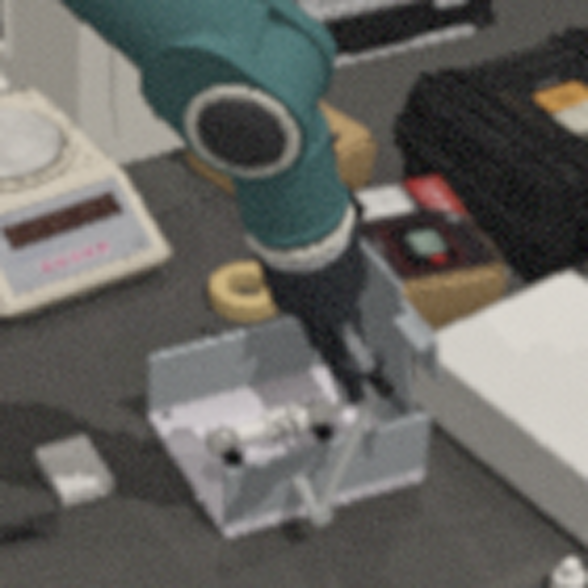

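Request:
servo_tool(targets=[[0,0,0,0,0.12,-0.2,0],[0,0,0,0,0.12,-0.2,0],[0,0,0,0,0.12,-0.2,0],[0,0,0,0,0.1,-0.2,0],[0,0,0,0,0,0,0],[0,0,0,0,0,0,0],[0,0,0,0,0,0,0],[0,0,0,0,0,0,0],[0,0,0,0,0,0,0],[0,0,0,0,0,0,0]])

```text
clock: 21.15
ee_pos: [626.2, -304.6, 108.2]
tool_rot: [-1.475, -1.344, 0.993]
force: [-10.1, 2.4, 8.4]
gripper_width: 0.1
```

```bash
python3 - <<'E'
from h import *
s=manip.state();print(s["ee_pos"],s["force"],s["gripper_width"],s["clock"])
im=manip.read_camera("side")[:,:,::-1].copy()
im=cv2.resize(im[130:270,290:430],None,fx=4.2,fy=4.2,interpolation=cv2.INTER_CUBIC)
cv2.imwrite(f"pics/s_side.png",im)
im=manip.read_camera("wrist")[:,:,::-1].copy()
cv2.imwrite("pics/s_w.png",(255*(im/255.)**.6).astype(np.uint8))
print(proj("wrist",RW([tip(1.95),tip(1.85)])))
E
```

```text
[ 626.205 -304.587  108.196] [-10.061   2.437   8.385] 0.08211480166383978 21.15
[[320.599 305.087]
 [320.284 296.313]]
```

View pics/s_side.png

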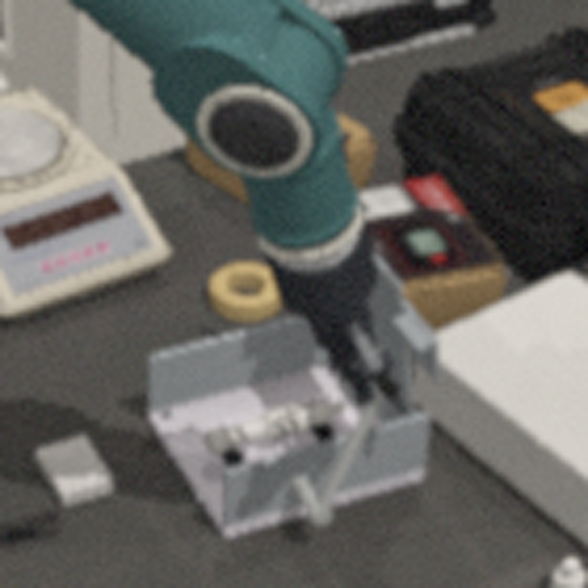

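View pics/s_w.png

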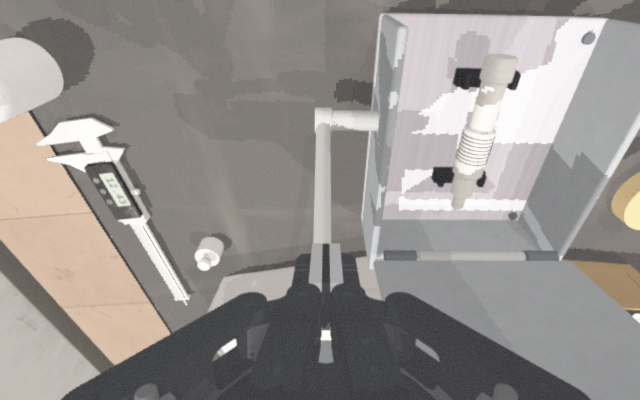

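Request:
servo_tool(targets=[[0,0,0,0,0,-0.15,0],[0,0,0,0,0,-0.15,0],[0,0,0,0,0,0,0],[0,0,0,0,0,0,0],[0,0,0,0,0,0,0],[0,0,0,0,0,0,0],[0,0,0,0,0,0,0],[0,0,0,0,0,0,0],[0,0,0,0,0,0,0],[0,0,0,0,0,0,0]])

```text
clock: 22.5
ee_pos: [626.6, -304.6, 108.0]
tool_rot: [-1.471, -1.341, 0.994]
force: [-16.2, 3.3, 10.9]
gripper_width: -0.2
```

```bash
python3 - <<'E'
from h import *
s=manip.state();p=s["ee_pos"];R=Ro.from_rotvec(s["tool_rot"])
a=p+R.apply([0,-20,30]); b=a+np.array([0,0,140.]); g=np.array([676,-190,268.])
R0=toolR(0); Rm=toolR(.1)
w=line(p,R,a,R,2)+line(a,R,b,Rm,4)+line(b,Rm,g,R0,4)
plan(w,[0]*6+[0.6]*4); print(a,b,RW(knob(1.46)))
E
```

```text
max cm 3.5022421389732608 max rad 0.04801041553663122
[[0.0,0.0,0.0,0.0,-1.0,1.5,0],[0.0,0.0,0.0,0.0,-1.0,1.5,0],[0.048,0.0,0.001,0.01,-3.35,-1.01,0],[0.048,0.0,0.0,0.01,-3.4,-0.84,0],[0.048,0.0,0.001,0.0,-3.43,-0.68,0],[0.048,0.0,0.001,0.01,-3.46,-0.52,0],[0.025,0.0,0.0,2.97,-0.06,-1.83,0.6],[0.025,0.0,0.0,2.97,-0.1,-1.84,0.6],[0.025,0.0,0.0,2.97,-0.14,-1.83,0.6],[0.025,0.0,0.0,2.97,-0.19,-1.82,0.6]]
[ 592.217 -301.376  118.55 ] [ 592.217 -301.376  258.55 ] [ 678.52  -190.262  246.166]
```

Request:
servo_tool(targets=[[0,0,0,0,-1.0,1.5,0],[0,0,0,0,-1.0,1.5,0],[0.048,0,0,0,-3.35,-1.0,0],[0.048,0,0,0,-3.4,-0.84,0],[0.048,0,0,0,-3.43,-0.68,0],[0.048,0,0,0,-3.46,-0.52,0],[0.025,0,0,2.97,-0.06,-1.83,0.6],[0.025,0,0,2.97,-0.1,-1.84,0.6],[0.025,0,0,2.97,-0.14,-1.83,0.6],[0.025,0,0,2.97,-0.19,-1.82,0.6]])

```text
clock: 23.75
ee_pos: [679.7, -189.1, 270.0]
tool_rot: [-1.258, -1.146, 1.136]
force: [-0.3, -0.7, -0.3]
gripper_width: 51.4
```

Request:
servo_tool(targets=[[0,0,0,0,0,0,0.6],[0,0,0,0,0,0,0.6],[0,0,0,0,0,0,0.6],[0,0,0,0,0,0,0.6],[0,0,0,0,0,0,0.6],[0,0,0,0,0,0,0.6],[0,0,0,0,0,0,0.6],[0,0,0,0,0,0,0.6],[0,0,0,0,0,0,0.6],[0,0,0,0,0,0,0.6]])

```text
clock: 25.0
ee_pos: [679.3, -190.0, 269.4]
tool_rot: [-1.258, -1.145, 1.136]
force: [-0.8, 1.0, 0.7]
gripper_width: 51.4
```

```bash
python3 - <<'E'
from h import *
s=manip.state();p=s["ee_pos"];R=Ro.from_rotvec(s["tool_rot"]);c=manip.get_calibration("wrist")
im=manip.read_camera("wrist")[:,:,::-1].copy()
print(p,s["force"],s["gripper_width"],s["clock"],(toolR(0).inv()*R).as_rotvec())
for q in proj("wrist",RW([knob(1.46)+[0,17,0],knob(1.46)-[0,17,0],tip(1.95)]),c): cv2.circle(im,tuple(int(round(v)) for v in q),3,(0,0,255),1)
cv2.imwrite("pics/t_w.png",im)
im=manip.read_camera("side")[:,:,::-1].copy()
im=cv2.resize(im[130:270,290:430],None,fx=4.2,fy=4.2,interpolation=cv2.INTER_CUBIC)
for a in (1.85,1.95):
  q=((proj("side",[RW(tip(a))])-[290,130])*4.2)[0]; cv2.circle(im,tuple(int(round(v)) for v in q),3,(0,0,255),1)
cv2.imwrite(f"pics/t_side.png",im)
E
```

```text
[ 679.324 -189.999  269.398] [-0.815  0.957  0.667] 51.41435237793926 25.0 [-0.008 -0.001 -0.   ]
```

View pics/t_w.png

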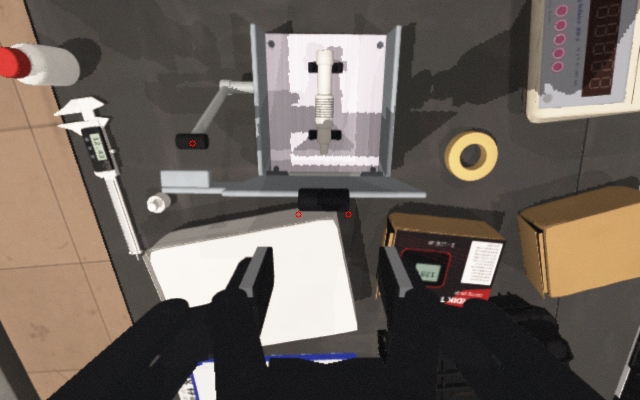

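View pics/t_side.png

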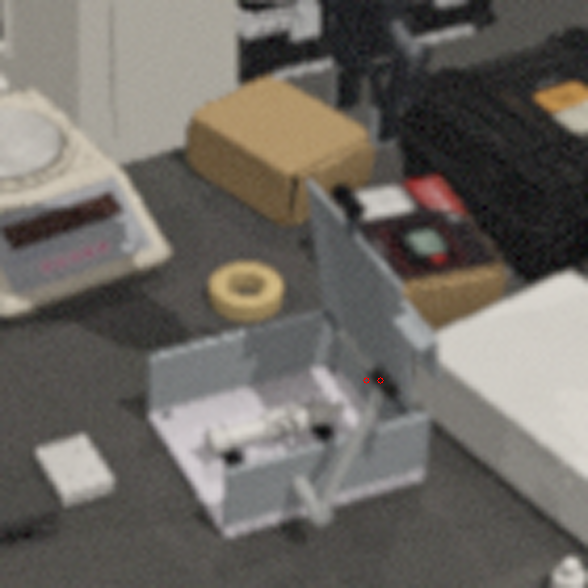

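```bash
python3 - <<'E'
from h import *
c=manip.get_calibration("wrist")
for z in (240,245,250): print(onz("wrist",(323.5,200),z,c))
for a in (1.38,1.40,1.42,1.44,1.46,1.48): print(a,RW(knob(a)),proj("wrist",[RW(knob(a))],c))
E
```

```text
[ 670.462 -189.248  240.   ]
[ 668.755 -189.055  245.   ]
[ 667.047 -188.863  250.   ]
1.38 [ 664.957 -188.969  244.258] [[323.095 194.363]]
1.4 [ 668.333 -189.291  244.837] [[323.097 199.369]]
1.42 [ 671.719 -189.614  245.349] [[323.099 204.332]]
1.44 [ 675.115 -189.937  245.792] [[323.102 209.246]]
1.46 [ 678.52  -190.262  246.166] [[323.106 214.105]]
1.48 [ 681.931 -190.587  246.473] [[323.11  218.903]]
```

Request:
servo_tool(targets=[[0.008,0,0,0,0.3,0.5,0.6],[0,0,0,0,0.6,0.6,0.6],[0,0,0,0,1.3,0,0.6],[0,0,0,0,1.7,0,0.6],[0,0,0,0,1.7,0,0.6],[0,0,0,0,1.4,0,0.6],[0,0,0,0,0.9,0,0.6],[0,0,0,0,0.3,0,0.6],[0,0,0,0,0,0,0.6],[0,0,0,0,0,0,0.6]])

```text
clock: 26.35
ee_pos: [668.8, -189.1, 188.1]
tool_rot: [-1.253, -1.141, 1.139]
force: [0.6, -0.2, -0.4]
gripper_width: 51.2
```

```bash
python3 - <<'E'
from h import *
s=manip.state();p=s["ee_pos"];R=Ro.from_rotvec(s["tool_rot"]);c=manip.get_calibration("wrist")
im=manip.read_camera("wrist")[:,:,::-1].copy()
print(p,s["force"],s["gripper_width"],s["clock"],(toolR(0).inv()*R).as_rotvec())
z=cv2.resize(im[140:400,180:460],None,fx=2.5,fy=2.3,interpolation=cv2.INTER_CUBIC)
cv2.imwrite("pics/u.png",(255*(z/255.)**.5).astype(np.uint8))
E
```

```text
[ 668.8   -189.126  188.073] [ 0.579 -0.18  -0.369] 51.16313576030653 26.35 [-0.001 -0.001  0.   ]
```

View pics/u.png

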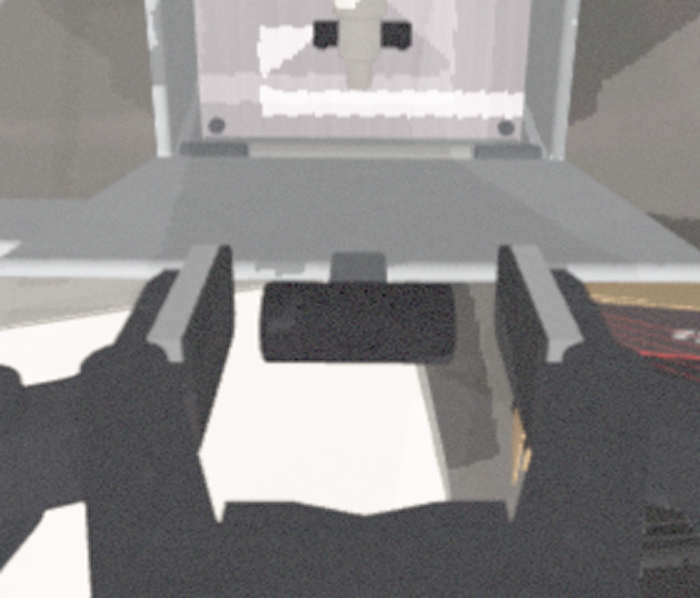

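```bash
python3 - <<'E'
from h import *
n=10;w=np.ones(n); w[[0,-1]]=.5; a=np.r_[1.40,1.40+np.cumsum(w)/w.sum()*(1.07-1.40)]
for i in range(n):
    d=(knob(a[i+1])-knob(a[i]))/10; print("%.3f [0,0,0,0,%.2f,%.2f,0.2]"%(a[i+1],-d[2],-d[0]))
E
```

```text
1.382 [0,0,0,0,0.05,0.31,0.2]
1.345 [0,0,0,0,0.12,0.62,0.2]
1.308 [0,0,0,0,0.15,0.61,0.2]
1.272 [0,0,0,0,0.17,0.61,0.2]
1.235 [0,0,0,0,0.19,0.60,0.2]
1.198 [0,0,0,0,0.21,0.59,0.2]
1.162 [0,0,0,0,0.23,0.59,0.2]
1.125 [0,0,0,0,0.25,0.58,0.2]
1.088 [0,0,0,0,0.28,0.57,0.2]
1.070 [0,0,0,0,0.15,0.28,0.2]
```

Request:
servo_tool(targets=[[0,0,0,0,0,0,0.2],[0,0,0,0,0,0,0.2],[0,0,0,0,0,0,0.2],[0,0,0,0,0,0,0.2],[0,0,0,0,0,0,0.2],[0,0,0,0,0,0,0.2],[0,0,0,0,0,0,0.2],[0,0,0,0,0,0,0.2],[0,0,0,0,0,0,0.2],[0,0,0,0,0,0,0.2]], grip_force=80)

```text
clock: 27.65
ee_pos: [668.6, -190.5, 188.5]
tool_rot: [-1.255, -1.139, 1.14]
force: [-2.2, -3.4, 5.6]
gripper_width: 32.2
```

Request:
servo_tool(targets=[[0,0,0,0,0.05,0.31,0.2],[0,0,0,0,0.12,0.62,0.2],[0,0,0,0,0.15,0.61,0.2],[0,0,0,0,0.17,0.61,0.2],[0,0,0,0,0.19,0.6,0.2],[0,0,0,0,0.21,0.59,0.2],[0,0,0,0,0.23,0.59,0.2],[0,0,0,0,0.25,0.58,0.2],[0,0,0,0,0.28,0.57,0.2],[0,0,0,0,0.15,0.28,0.2]])

```text
clock: 28.9
ee_pos: [616.1, -185.1, 171.3]
tool_rot: [-1.256, -1.142, 1.139]
force: [-0.4, -4.0, 9.5]
gripper_width: 32.4
```

```bash
python3 - <<'E'
from h import *
s=manip.state();p=s["ee_pos"];R=Ro.from_rotvec(s["tool_rot"]);c=manip.get_calibration("wrist")
im=manip.read_camera("wrist")[:,:,::-1].copy()
print(p,s["force"],s["gripper_width"],s["clock"])
z=cv2.resize(im[140:400,120:460],None,fx=2.2,fy=2.2,interpolation=cv2.INTER_CUBIC)
cv2.imwrite("pics/v.png",(255*(z/255.)**.5).astype(np.uint8))
im=manip.read_camera("side")[:,:,::-1].copy()
im=cv2.resize(im[130:270,290:430],None,fx=4.2,fy=4.2,interpolation=cv2.INTER_CUBIC)
cv2.imwrite(f"pics/v_side.png",im)
E
```

```text
[ 616.104 -185.076  171.323] [-0.405 -4.027  9.476] 32.3600135375379 28.9
```

View pics/v.png

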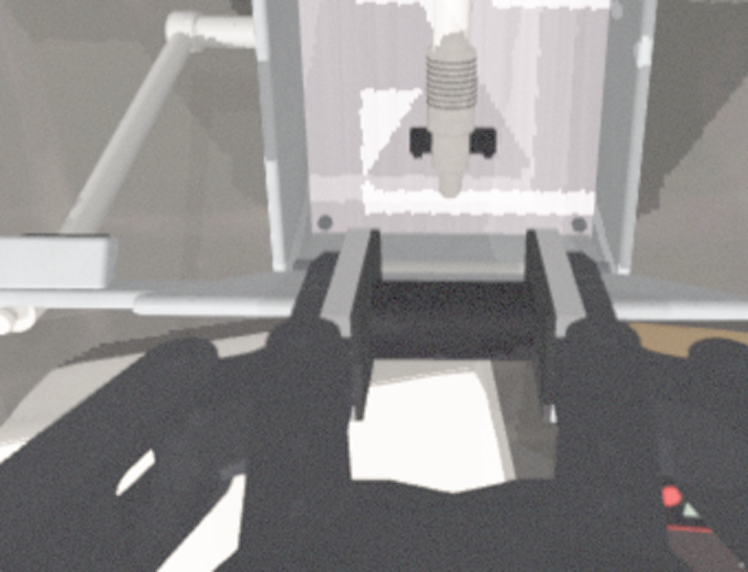

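View pics/v_side.png

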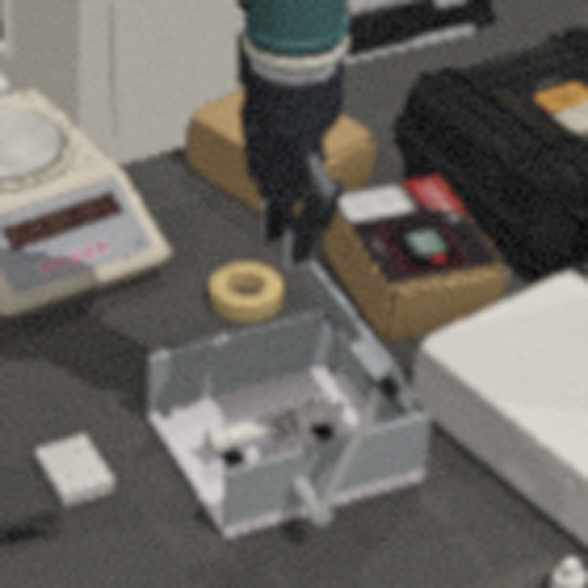

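Request:
servo_tool(targets=[[0,0,0,0,0.12,0.24,0.2],[0,0,0,0,0.1,0.2,0.2],[0,0,0,0,0,0,0.2],[0,0,0,0,0,0,0.2],[0,0,0,0,0,0,0.2],[0,0,0,0,0,0,0.2],[0,0,0,0,0,0,0.2],[0,0,0,0,0,0,0.2],[0,0,0,0,0,0,0.2],[0,0,0,0,0,0,0.2]])

```text
clock: 30.25
ee_pos: [612.5, -184.7, 169.4]
tool_rot: [-1.257, -1.143, 1.138]
force: [-0.4, -3.0, 9.2]
gripper_width: 32.5
```

Request:
servo_tool(targets=[[0,0,0,0,0,0,0.45],[0,0,0,0,0,0,0.6],[0,0,0,0,0,0,0.6],[0,0,0,0,0,0,0.6],[0,0,0,0,-0.8,0,0.6],[0,0,0,0,-1.6,0,0.6],[0,0,0,0,-2.0,0,0.6],[0,0,0,0,-2.0,0,0.6],[0,0,0,0,-1.2,0,0.6],[0,0,0,0,-0.4,0,0.6]])

```text
clock: 31.5
ee_pos: [611.1, -183.7, 248.5]
tool_rot: [-1.254, -1.141, 1.139]
force: [0.2, -0.4, -0.4]
gripper_width: 51.5
```

```bash
python3 - <<'E'
from h import *
import json
s=manip.state();p=s["ee_pos"];R=Ro.from_rotvec(s["tool_rot"]);c=manip.get_calibration("wrist")
im=manip.read_camera("wrist")[:,:,::-1].copy()
print(p,s["force"],s["gripper_width"],s["clock"])
cv2.imwrite("pics/w.png",im)
json.dump({k:np.array(v).tolist() for k,v in c.items()},open("w_cal.json","w"))
for a in (1.0,1.05,1.1): print(a,proj("wrist",[RW(knob(a))],c))
im=manip.read_camera("side")[:,:,::-1].copy()
im=cv2.resize(im[130:270,290:430],None,fx=4.2,fy=4.2,interpolation=cv2.INTER_CUBIC)
cv2.imwrite(f"pics/w_side.png",im)
E
```

```text
[ 611.055 -183.717  248.511] [ 0.205 -0.446 -0.446] 51.483475013786396 31.5
1.0 [[323.437 204.362]]
1.05 [[323.413 216.619]]
1.1 [[323.392 229.141]]
```

View pics/w.png

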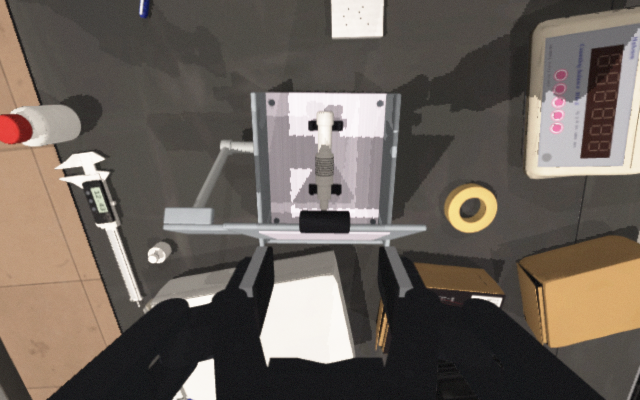

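View pics/w_side.png

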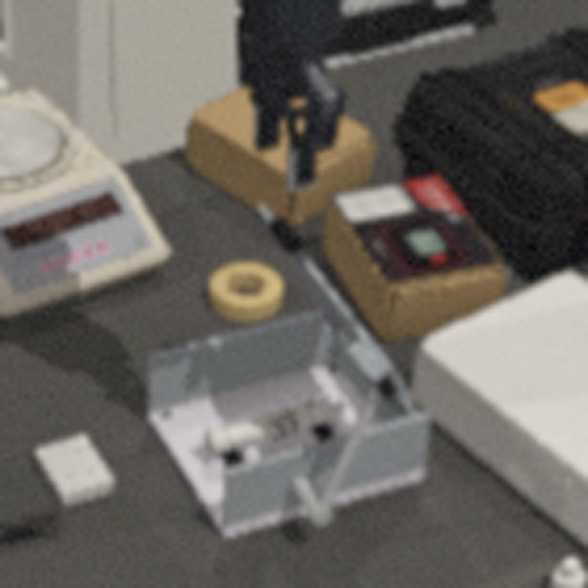

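```bash
python3 - <<'E'
from h import *
import json
c=json.load(open("w_cal.json"))
im=cv2.imread("pics/w.png"); z=cv2.resize(im[95:235,245:405],None,fx=4.5,fy=4.2,interpolation=cv2.INTER_CUBIC); cv2.imwrite("pics/w2.png",z)
rf=lambda P:Ro.from_euler('z',-YAW).apply(P-ORG)
for n,px in dict(fs=(325,126),bs=(324.5,189),front=(324,111),knobshad=(324,209)).items(): print(n,[rf(onz("wrist",px,zz,c)) for zz in (15,25,35)])
E
```

```text
fs [array([-52.083,   0.833,  15.   ]), array([-53.058,   0.844,  25.   ]), array([-54.033,   0.855,  35.   ])]
bs [array([31.656,  0.188, 15.   ]), array([28.666,  0.215, 25.   ]), array([25.676,  0.241, 35.   ])]
front [array([-70.604,  -0.431,  15.   ]), array([-71.133,  -0.389,  25.   ]), array([-71.663,  -0.347,  35.   ])]
knobshad [array([60.489, -0.506, 15.   ]), array([56.805, -0.463, 25.   ]), array([53.122, -0.419, 35.   ])]
```

View pics/w2.png

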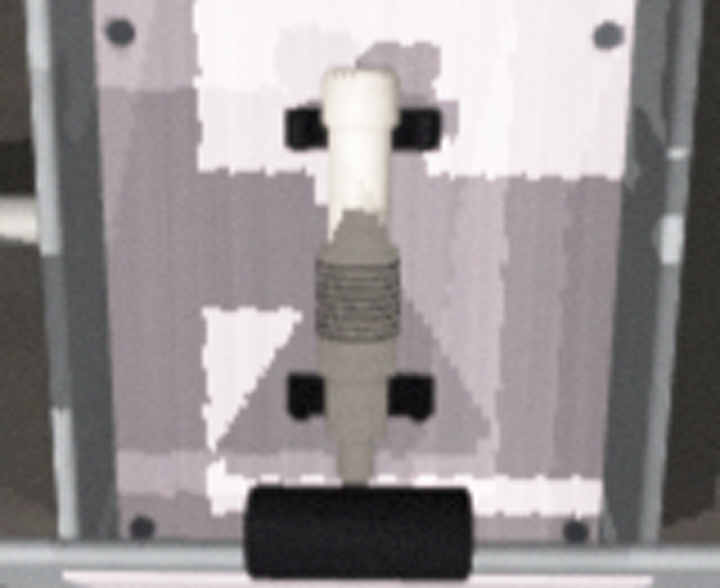

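```bash
python3 - <<'E'
from h import *
im=cv2.imread("pics/o_sraw.png"); im2=cv2.imread("pics/j_raw_side.png")
z=cv2.resize(im2[205:250,325:395],None,fx=10,fy=10,interpolation=cv2.INTER_CUBIC)
for zz,col in ((15,(255,0,0)),(25,(0,255,0)),(35,(0,0,255))):
  for x in (-72.5,-52,-10,32,53.5):
    q=(proj("side",[RW([x,0.3,zz])])[0]-[325,205]+.5)*10-.5; cv2.circle(z,tuple(int(round(v)) for v in q),3,col,1)
cv2.imwrite("pics/x.png",z)
E
```

```text
(no output)
```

View pics/x.png

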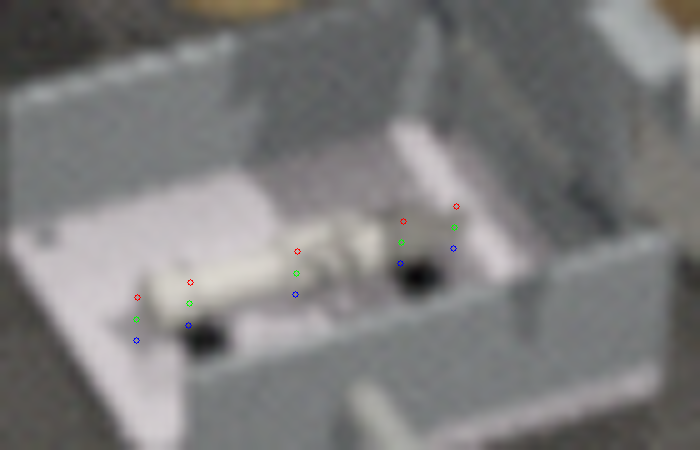

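```bash
python3 - <<'E'
from h import *
s=manip.state();p=s["ee_pos"];R=Ro.from_rotvec(s["tool_rot"])
R4=toolR(.4); G=np.array([-26,0.3,26.]); d=np.array([np.sin(.4),0,-np.cos(.4)])
fin=RW(G+45.3*d); pre=RW(G+(45.3-110)*d); mid=RW([-120,0.3,225])
print(fin,pre,mid)
R2=toolR(.2)
plan(line(p,R,mid,R2,5)+line(mid,R2,pre,R4,5),.5)
E
```

```text
[ 615.007 -183.908  -15.724] [ 572.364 -179.845   85.593] [ 503.87  -173.318  225.   ]
max cm 3.115124395590006 max rad 0.040012498047485114
[[-0.04,0.0,0.0,0.0,0.45,2.15,0.5],[-0.04,0.0,0.0,0.01,0.36,2.16,0.5],[-0.04,0.001,0.0,0.0,0.28,2.17,0.5],[-0.04,0.0,0.0,0.0,0.18,2.19,0.5],[-0.04,0.0,0.0,0.0,0.1,2.19,0.5],[-0.04,0.0,0.0,0.0,3.01,-0.79,0.5],[-0.04,0.0,0.0,0.0,3.04,-0.68,0.5],[-0.04,0.0,0.0,0.0,3.06,-0.55,0.5],[-0.04,0.0,0.0,0.0,3.08,-0.42,0.5],[-0.04,0.0,0.0,0.0,3.09,-0.31,0.5]]
```

Request:
servo_tool(targets=[[-0.04,0,0,0,0.35,2.2,0.5],[-0.04,0,0,0,0.36,2.2,0.5],[-0.04,0,0,0,0.28,2.2,0.5],[-0.04,0,0,0,0.28,2.2,0.5],[-0.04,0,0,0,1.2,2.0,0.5],[-0.04,0,0,0,3.0,-0.7,0.5],[-0.04,0,0,0,3.2,-0.7,0.5],[-0.04,0,0,0,3.1,-0.6,0.5],[-0.04,0,0,0,2.8,-0.45,0.5],[-0.04,0,0,0,1.6,-0.2,0.5]])

```text
clock: 32.85
ee_pos: [567.3, -179.0, 86.9]
tool_rot: [-1.551, -1.413, 0.938]
force: [0.9, -0.0, -0.3]
gripper_width: 42.6
```

Request:
servo_tool(targets=[[0,0,0,0,0,0,0.5],[0,0,0,0,0,0,0.5],[0,0,0,0,0,0,0.5],[0,0,0,0,0,0,0.5],[0,0,0,0,0,0,0.5],[0,0,0,0,0,0,0.5],[0,0,0,0,0,0,0.5],[0,0,0,0,0,0,0.5],[0,0,0,0,0,0,0.5],[0,0,0,0,0,0,0.5]])

```text
clock: 34.1
ee_pos: [568.1, -179.6, 89.2]
tool_rot: [-1.553, -1.414, 0.937]
force: [0.1, 0.3, 0.1]
gripper_width: 42.7
```

```bash
python3 - <<'E'
from h import *
import json
s=manip.state();p=s["ee_pos"];R=Ro.from_rotvec(s["tool_rot"]);c=manip.get_calibration("wrist")
im=manip.read_camera("wrist")[:,:,::-1].copy()
print(p,s["force"],s["clock"],(toolR(.4).inv()*R).as_rotvec())
json.dump({k:np.array(v).tolist() for k,v in c.items()},open("y_cal.json","w"))
cv2.imwrite("pics/y_raw.png",im)
for x in (-73,-52,-26,-10,32,53):
  for zz,col in ((15,(255,0,0)),(26,(0,255,0))):
    q=proj("wrist",[RW([x,.3,zz])],c)[0]; cv2.circle(im,tuple(int(round(v)) for v in q),2,col,1)
cv2.imwrite("pics/y.png",im)
G=np.array([-26,0.3,26.]); d=np.array([np.sin(.4),0,-np.cos(.4)])
print((R.inv().apply(RW(G+45.3*d)-p)))
E
```

```text
[ 568.07  -179.574   89.161] [0.057 0.295 0.071] 34.1 [ 0.    -0.001 -0.   ]
[  0.082 114.961  -2.573]
```

View pics/y.png

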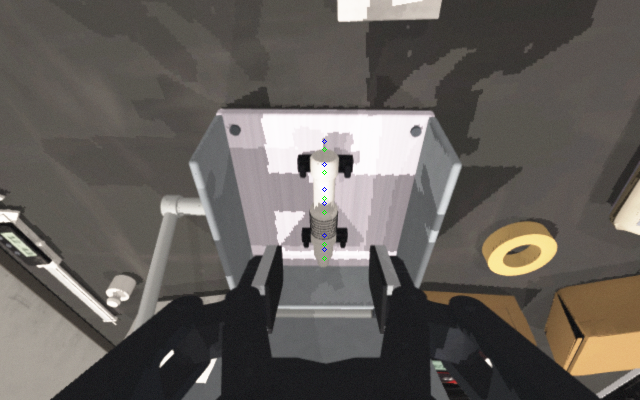

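```bash
python3 - <<'E'
from h import *
import json
cw=json.load(open("w_cal.json"));cy=json.load(open("y_cal.json"))
rf=lambda P:Ro.from_euler('z',-YAW).apply(P-ORG)
im=cv2.imread("pics/y_raw.png"); cv2.imwrite("pics/y2.png",cv2.resize(im[140:280,285:365],None,fx=5,fy=4.2,interpolation=cv2.INTER_CUBIC))
g=cv2.imread("pics/w.png")
E
```

```text
(no output)
```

View pics/y2.png

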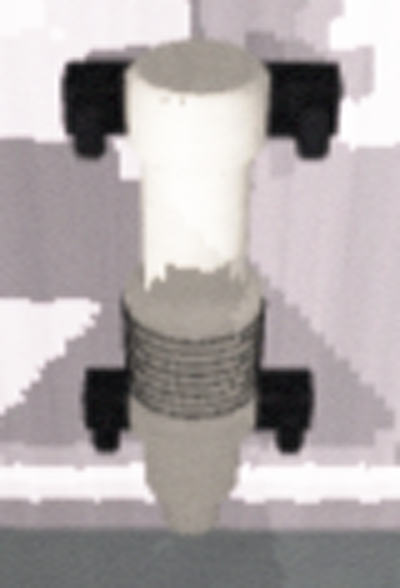

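```bash
python3 - <<'E'
from h import *
import json
cw=json.load(open("w_cal.json"));cy=json.load(open("y_cal.json"))
rf=lambda P:Ro.from_euler('z',-YAW).apply(P-ORG)
for a,b in (((324.6,157.4),(324,219.8)),((324.6,176),(324,239.5)),((324.6,112.9),(324,155.5))):
    P,e=tri("wrist",a,"wrist",b,cw,cy); print(rf(P),e)
P=[(324,155.5),(324,265)]
for q in P: print([rf(onz("wrist",q,z,cy)) for z in (22,26,30)])
E
```

```text
[-17.052   0.334  42.919] 0.11015977804446857
[ 6.308  0.309 43.278] 0.16218406660299983
[-69.062   0.351  28.26 ] 0.005605177794112647
[array([-64.918,   0.32 ,  22.   ]), array([-67.566,   0.338,  26.   ]), array([-70.214,   0.357,  30.   ])]
[array([69.761,  0.018, 22.   ]), array([64.476,  0.043, 26.   ]), array([59.191,  0.067, 30.   ])]
```

```bash
python3 - <<'E'
from h import *
s=manip.state();p=s["ee_pos"];R=Ro.from_rotvec(s["tool_rot"])
G=np.array([-9,0.2,31.5]); d=np.array([np.sin(.4),0,-np.cos(.4)])
f=RW(G+45.3*d);print(f,R.inv().apply(f-p))
E
```

```text
[ 631.921 -185.621  -10.224] [ -0.019 116.518 -20.349]
```

Request:
servo_tool(targets=[[0,0,0,0,0.8,-0.5,0.5],[0,0,0,0,1.4,-0.6,0.5],[0,0,0,0,1.7,-0.6,0.5],[0,0,0,0,1.7,-0.3,0.5],[0,0,0,0,1.7,0,0.5],[0,0,0,0,1.6,0,0.5],[0,0,0,0,1.3,0,0.5],[0,0,0,0,0.8,0,0.5],[0,0,0,0,0.3,0,0.5],[0,0,0,0,0,0,0.5]])

```text
clock: 35.4
ee_pos: [630.1, -185.3, -7.6]
tool_rot: [-1.553, -1.413, 0.937]
force: [-0.3, -0.5, 0.6]
gripper_width: 42.6
```

```bash
python3 - <<'E'
from h import *
s=manip.state();p=s["ee_pos"]
im=manip.read_camera("wrist")[:,:,::-1].copy()
print(p,s["force"],s["clock"])
cv2.imwrite("pics/z.png",cv2.resize((255*(im[150:400,200:450]/255.)**.6).astype(np.uint8),None,fx=2.4,fy=2.4,interpolation=cv2.INTER_CUBIC))
im=manip.read_camera("side")[:,:,::-1].copy()
cv2.imwrite(f"pics/z_side.png",cv2.resize(im[150:270,290:430],None,fx=4.5,fy=4.5,interpolation=cv2.INTER_CUBIC))
E
```

```text
[ 630.115 -185.306   -7.56 ] [-0.322 -0.514  0.603] 35.4
```

View pics/z.png

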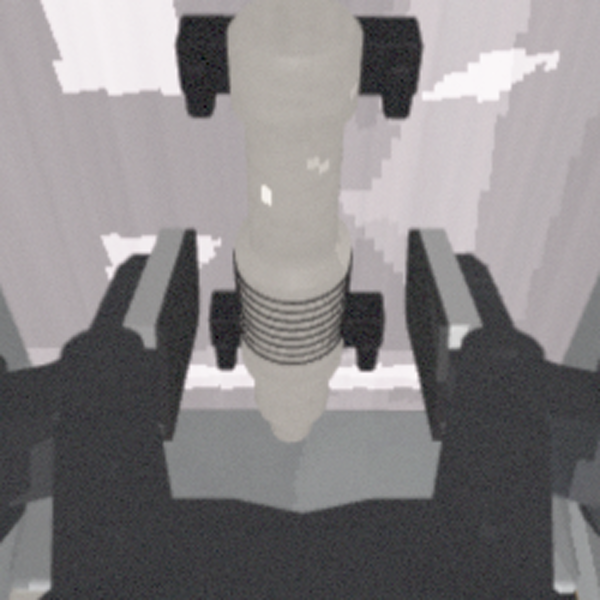

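View pics/z_side.png

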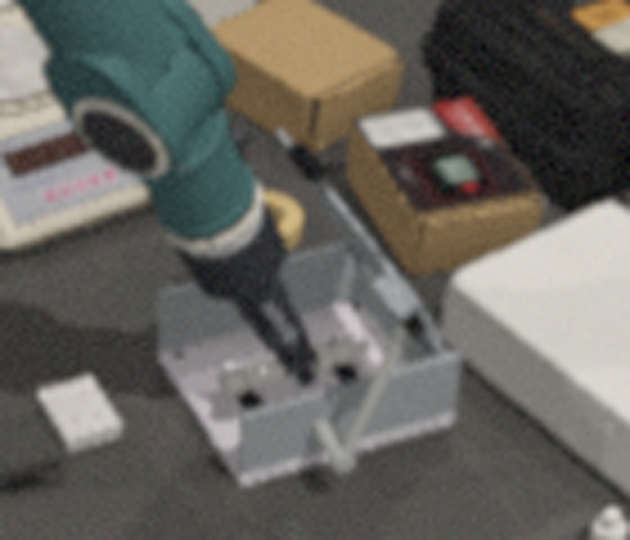

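Request:
servo_tool(targets=[[0,0,0,0,0.3,0,0.5],[0,0,0,0,0,0,0.4],[0,0,0,0,0,0,0.1],[0,0,0,0,0,0,0.1],[0,0,0,0,0,0,0.1],[0,0,0,0,0,0,0.1],[0,0,0,0,0,0,0.1],[0,0,0,0,0,0,0.1],[0,0,0,0,0,0,0.1],[0,0,0,0,0,0,0.1]], grip_force=45)

```text
clock: 36.75
ee_pos: [631.5, -185.6, -9.6]
tool_rot: [-1.553, -1.414, 0.937]
force: [-2.8, -0.0, 5.5]
gripper_width: 21.7
```

```bash
python3 - <<'E'
from h import *
s=manip.state();p=s["ee_pos"]
im=manip.read_camera("wrist")[:,:,::-1].copy()
print(p,s["force"],s["clock"],s["gripper_width"])
cv2.imwrite("pics/z2.png",cv2.resize((255*(im[150:400,200:450]/255.)**.6).astype(np.uint8),None,fx=2.4,fy=2.4,interpolation=cv2.INTER_CUBIC))
E
```

```text
[ 631.499 -185.64    -9.563] [-2.798 -0.045  5.453] 36.75 21.707935653504254
```

View pics/z2.png

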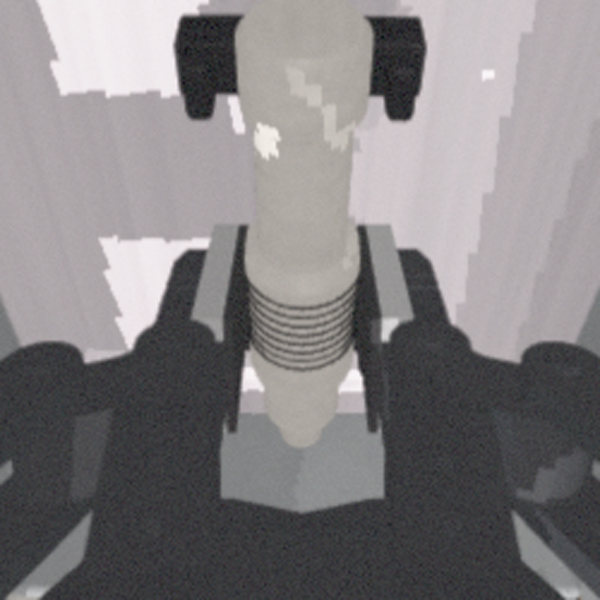

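Request:
servo_tool(targets=[[0,0,0,0,-0.4,-0.16,0.1],[0,0,0,0,-0.7,-0.3,0.1],[0,0,0,0,-0.8,-0.34,0.1],[0,0,0,0,-0.7,-0.3,0.1],[0,0,0,0,-0.5,0.3,0.1],[0,0,0,0,-0.6,1.0,0.1],[0,0,0,0,-0.6,1.2,0.1],[0,0,0,0,-0.6,1.2,0.1],[0,0,0,0,-0.6,1.2,0.1],[0,0,0,0,-0.6,1.2,0.1]])

```text
clock: 38.05
ee_pos: [560.5, -179.1, 26.8]
tool_rot: [-1.553, -1.413, 0.937]
force: [-0.5, 0.4, -1.6]
gripper_width: 22.0
```

```bash
python3 - <<'E'
from h import *
s=manip.state();p=s["ee_pos"]
im=manip.read_camera("side")[:,:,::-1].copy()
print(p,s["force"],s["clock"],s["gripper_width"],s["q"])
cv2.imwrite(f"pics/A_side.png",cv2.resize(im[110:270,250:430],None,fx=4,fy=3.7,interpolation=cv2.INTER_CUBIC))
a=cv2.imread("pics/a_top.png"); cv2.imwrite("pics/pan.png",cv2.resize(a[165:245,210:315],None,fx=7,fy=7,interpolation=cv2.INTER_CUBIC))
b=cv2.imread("pics/a_side.png"); cv2.imwrite("pics/pan_s.png",cv2.resize(b[140:210,250:340],None,fx=7,fy=7,interpolation=cv2.INTER_CUBIC))
E
```

```text
[ 560.499 -179.097   26.789] [-0.455  0.445 -1.635] 38.05 22.013134224186444 [ 0.198  0.469  0.122  2.197 -1.007  0.157  2.746]
```

View pics/A_side.png

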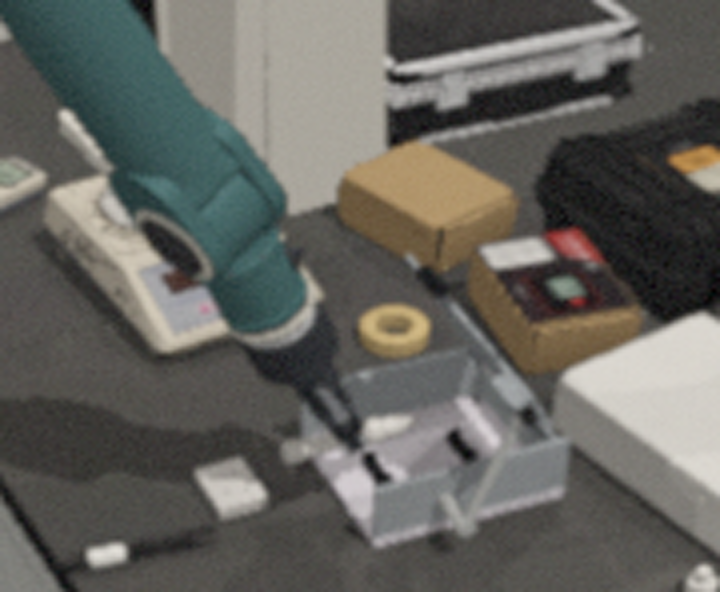

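View pics/pan.png

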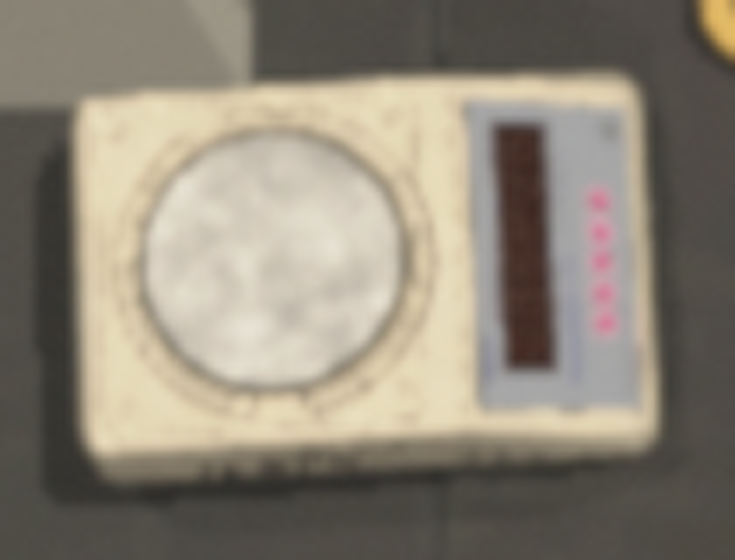

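View pics/pan_s.png

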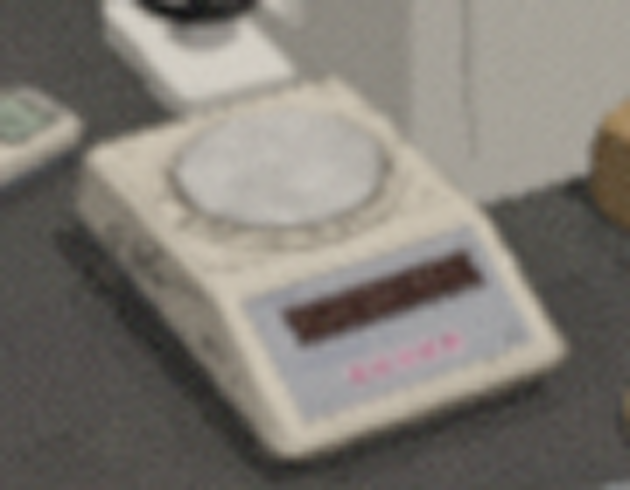

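```bash
python3 - <<'E'
from h import *
t=(210+274.5/7-.5,165+258.5/7-.5); q=(250+279.5/7-.5,140+166.5/7-.5)
print(onz("top",t,89),onz("side",q,89),tri("top",t,"side",q))
# side bias check w/ knob(0), and top: both earlier
s=manip.state();p=s["ee_pos"];R=Ro.from_rotvec(s["tool_rot"])
# device centre relative to tool at grasp
pg=np.array([631.5,-185.64,-9.56]); D=RW([-7.5,0.2,31.5]); off=R.inv().apply(D-pg); print("dev in tool",off)
pan=np.array([559.5,242,89.]); print("TCP for axis at pan+12:", pan+[0,0,11.5]-R.apply(off))
E
```

```text
[562.926 245.295  89.   ] [563.211 243.945  89.   ] (array([563.434, 245.329,  88.069]), np.float64(0.7035656507294966))
dev in tool [  0.085 -43.945  -1.408]
TCP for axis at pan+12: [575.147 240.449  59.44 ]
```

```bash
python3 - <<'E'
from h import *
s=manip.state();p=s["ee_pos"];R=Ro.from_rotvec(s["tool_rot"])
a=np.array([530,-176,130.]); b=np.array([578,243,130.])
plan(line(p,R,a,R,5)+line(a,R,b,R,15),.1)
E
```

```text
max cm 2.8206027724583977 max rad 0.0
[[0.0,0.0,0.0,0.01,-2.13,-0.28,0.1],[0.0,0.0,0.0,0.0,-2.14,-0.27,0.1],[0.0,0.0,0.0,0.01,-2.13,-0.28,0.1],[0.0,0.0,0.0,0.0,-2.13,-0.27,0.1],[0.0,0.0,0.0,0.01,-2.14,-0.28,0.1],[0.0,0.0,0.0,2.81,0.03,-0.05,0.1],[0.0,0.0,0.0,2.81,0.02,-0.04,0.1],[0.0,0.0,0.0,2.81,0.02,-0.05,0.1],[0.0,0.0,0.0,2.82,0.02,-0.05,0.1],[0.0,0.0,0.0,2.81,0.03,-0.05,0.1]]
[[0.0,0.0,0.0,2.81,0.02,-0.05,0.1],[0.0,0.0,0.0,2.81,0.02,-0.05,0.1],[0.0,0.0,0.0,2.81,0.02,-0.04,0.1],[0.0,0.0,0.0,2.81,0.03,-0.05,0.1],[0.0,0.0,0.0,2.81,0.02,-0.05,0.1],[0.0,0.0,0.0,2.81,0.02,-0.05,0.1],[0.0,0.0,0.0,2.81,0.02,-0.05,0.1],[0.0,0.0,0.0,2.82,0.03,-0.05,0.1],[0.0,0.0,0.0,2.81,0.02,-0.05,0.1],[0.0,0.0,0.0,2.81,0.02,-0.04,0.1]]
```

Request:
servo_tool(targets=[[0,0,0,0,-2.0,-0.28,0.1],[0,0,0,0,-2.2,-0.28,0.1],[0,0,0,0,-2.2,-0.28,0.1],[0,0,0,0,-2.2,-0.28,0.1],[0,0,0,0,-2.0,-0.28,0.1],[0,0,0,1.4,0,0,0.1],[0,0,0,2.6,0,0,0.1],[0,0,0,2.8,0,0,0.1],[0,0,0,2.8,0,0,0.1],[0,0,0,2.8,0,0,0.1]])

```text
clock: 39.35
ee_pos: [544.8, -52.1, 129.8]
tool_rot: [-1.553, -1.413, 0.937]
force: [-0.3, -0.6, -1.0]
gripper_width: 21.8
```

```bash
python3 - <<'E'
from h import *
s=manip.state();p=s["ee_pos"]; print(p,s["q"],s["joint_vel"],s["gripper_width"],s["force"],(toolR(.4).inv()*Ro.from_rotvec(s["tool_rot"])).as_rotvec())
E
```

```text
[544.794 -52.081 129.836] [-0.599  0.223  0.693  2.274 -0.417  0.317  1.902] [-0.81   0.023  0.306  0.027  0.392 -0.057 -0.859] 21.787240874246507 [-0.254 -0.605 -1.05 ] [ 0.    -0.    -0.001]
```

Request:
servo_tool(targets=[[0,0,0,2.8,0,-0.04,0.1],[0,0,0,2.8,0,-0.04,0.1],[0,0,0,2.8,0,-0.04,0.1],[0,0,0,2.8,0,-0.04,0.1],[0,0,0,2.8,0,-0.04,0.1],[0,0,0,2.8,0,-0.04,0.1],[0,0,0,2.8,0,-0.04,0.1],[0,0,0,2.8,0,-0.04,0.1],[0,0,0,2.6,0,-0.04,0.1],[0,0,0,2.0,0,-0.04,0.1]])

```text
clock: 40.6
ee_pos: [573.9, 216.7, 131.2]
tool_rot: [-1.552, -1.414, 0.938]
force: [-0.4, -0.8, -1.4]
gripper_width: 21.9
```

Request:
servo_tool(targets=[[0,0,0,1.3,0,0,0.1],[0,0,0,0.6,0,0,0.1],[0,0,0,0.2,0,0,0.1],[0,0,0,0,0,0,0.1],[0,0,0,0,0,0,0.1],[0,0,0,0,0,0,0.1],[0,0,0,0,0,0,0.1],[0,0,0,0,0,0,0.1],[0,0,0,0,0,0,0.1],[0,0,0,0,0,0,0.1]])

```text
clock: 41.85
ee_pos: [576.2, 236.5, 131.5]
tool_rot: [-1.553, -1.414, 0.937]
force: [-0.9, -0.2, -1.1]
gripper_width: 21.7
```

```bash
python3 - <<'E'
from h import *
s=manip.state();p=s["ee_pos"]; R=Ro.from_rotvec(s["tool_rot"])
c=manip.get_calibration("wrist");im=manip.read_camera("wrist")[:,:,::-1].copy()
cv2.imwrite("pics/B_w.png",im)
print(p,s["q"],s["gripper_width"],s["clock"],(toolR(.4).inv()*R).as_rotvec())
im=manip.read_camera("side")[:,:,::-1].copy()
cv2.imwrite(f"pics/B_side.png",cv2.resize(im[90:220,230:390],None,fx=4.5,fy=4.5,interpolation=cv2.INTER_CUBIC))
off=np.array([.1,-43.9,-1.4]); pan=np.array([562.5,245,89.])
print("go",R.inv().apply(pan+[0,0,11.5]-R.apply(off)-p), proj("wrist",[pan],c))
E
```

```text
[576.215 236.536 131.497] [-1.299  0.46   0.9    2.071 -0.306  0.448  1.217] 21.74274403362116 41.85 [-0.    -0.001 -0.   ]
go [ 7.043 66.822 26.779] [[333.974 169.28 ]]
```

View pics/B_w.png

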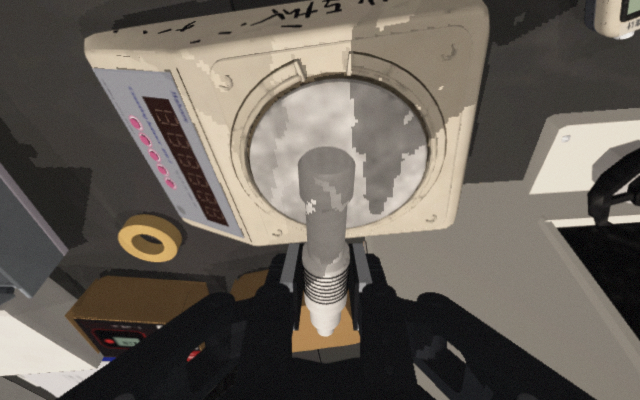

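View pics/B_side.png

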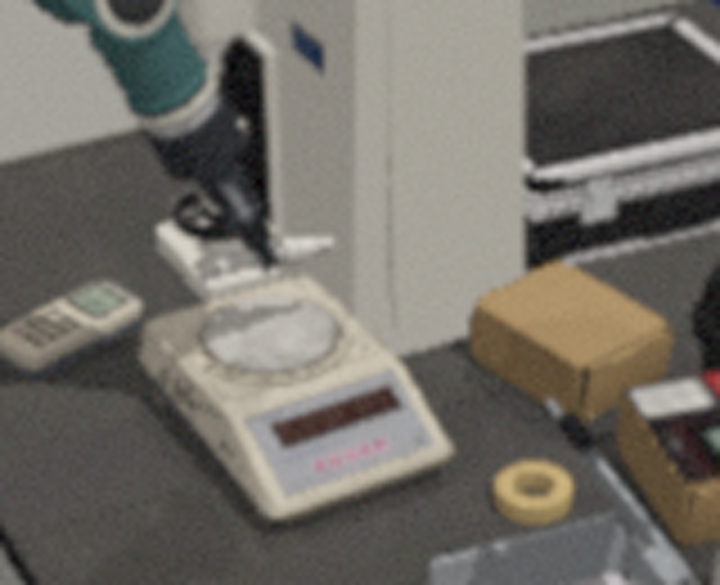

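```bash
python3 - <<'E'
from h import *
c=manip.get_calibration("wrist")
th=np.linspace(0,2*np.pi,200)
for z in (89,):
  for ctr in ([562.5,245],[556,247],[552,247]):
    P=np.c_[ctr[0]+59*np.cos(th),ctr[1]+59*np.sin(th),0*th+z]; q=proj("wrist",P,c); print(ctr,q.min(0),q.max(0),(q.min(0)+q.max(0))/2)
im=cv2.imread("pics/B_w.png")
P=np.c_[562.5+59*np.cos(th),245+59*np.sin(th),0*th+89]
cv2.polylines(im,[proj("wrist",P,c).round().astype(np.int32)],True,(0,0,255),1)
cv2.imwrite("pics/B2.png",im)
E
```

```text
[562.5, 245] [247.48   85.328] [420.922 228.426] [334.201 156.877]
[556, 247] [247.973  73.618] [424.993 222.647] [336.483 148.132]
[552, 247] [246.431  66.345] [425.655 219.095] [336.043 142.72 ]
```

View pics/B2.png

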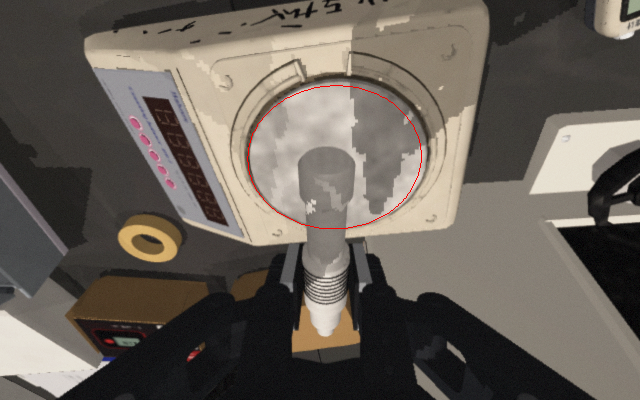

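```bash
python3 - <<'E'
from h import *
s=manip.state();p=s["ee_pos"]; R=Ro.from_rotvec(s["tool_rot"])
off=np.array([.1,-43.9,-1.4]); pan=np.array([560.5,246,89.])
print("go",R.inv().apply(pan+[0,0,11.5+8]-R.apply(off)-p),R.inv().apply([0,0,-1]), pan+[0,0,11.5]-R.apply(off))
E
```

```text
go [ 7.867 58.641 25.569] [0.    0.921 0.389] [576.228 244.419  59.521]
```

Request:
servo_tool(targets=[[0,0,0,0.2,0.6,0.26,0.1],[0,0,0,0.2,1.0,0.45,0.1],[0,0,0,0.2,1.2,0.5,0.1],[0,0,0,0.2,1.2,0.5,0.1],[0,0,0,0,1.0,0.45,0.1],[0,0,0,0,0.6,0.3,0.1],[0,0,0,0,0.26,0.1,0.1],[0,0,0,0,0,0,0.1],[0,0,0,0,0,0,0.1],[0,0,0,0,0,0,0.1]])

```text
clock: 43.2
ee_pos: [576.4, 244.8, 67.9]
tool_rot: [-1.553, -1.414, 0.937]
force: [-0.7, -0.2, -1.3]
gripper_width: 21.7
```

```bash
python3 - <<'E'
from h import *
s=manip.state();p=s["ee_pos"]; R=Ro.from_rotvec(s["tool_rot"])
c=manip.get_calibration("wrist");im=manip.read_camera("wrist")[:,:,::-1].copy()
cv2.imwrite("pics/C_w.png",im)
print(p,s["force"],s["gripper_width"],s["clock"])
im=manip.read_camera("side")[:,:,::-1].copy()
cv2.imwrite(f"pics/C_side.png",cv2.resize(im[130:200,255:345],None,fx=7,fy=7,interpolation=cv2.INTER_CUBIC))
E
```

```text
[576.377 244.761  67.904] [-0.734 -0.219 -1.268] 21.70261290335179 43.2
```

View pics/C_w.png

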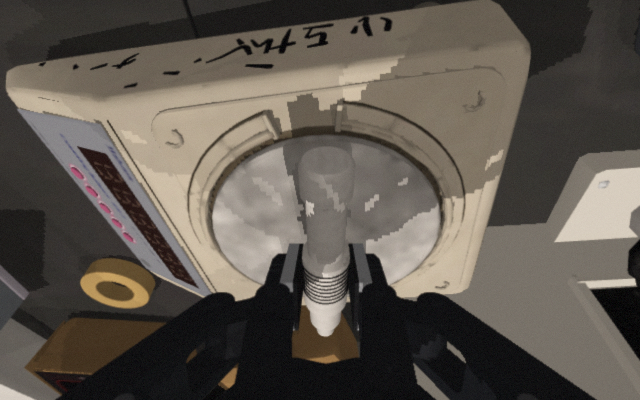

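View pics/C_side.png

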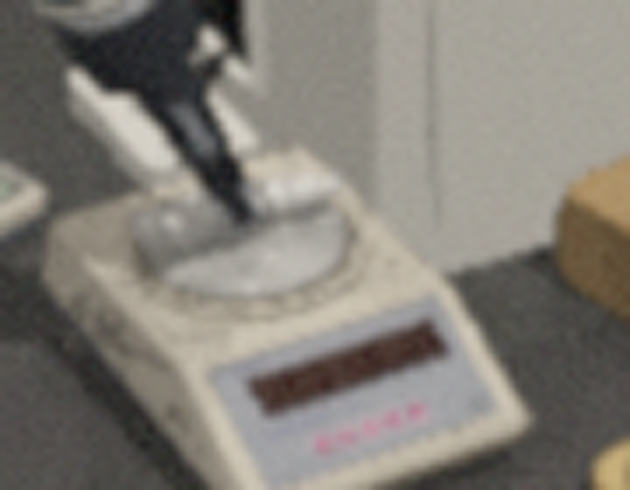

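```bash
python3 - <<'E'
from h import *
s=manip.state();p=s["ee_pos"]; R=Ro.from_rotvec(s["tool_rot"])
c=manip.get_calibration("wrist")
D=p+R.apply([.1,-43.9,-1.4]); ax=Ro.from_euler('z',YAW).apply([1,0,0]); print(D)
print(proj("wrist",[D-63*ax,D+63*ax,D-63*ax+[0,0,10]],c))
for q in ((327,163),(324,334)): print([onz("wrist",q,z,c) for z in (104,108,112)])
th=np.linspace(0,2*np.pi,200)
for ctr in ([561,246],[558,247],[556,246]):
    P=np.c_[ctr[0]+59*np.cos(th),ctr[1]+59*np.sin(th),0*th+89]; q=proj("wrist",P,c); print(ctr,q.min(0),q.max(0))
E
```

```text
[560.559 246.292 108.78 ]
[[322.445 160.704]
 [323.514 329.27 ]
 [322.253 177.546]]
[array([502.316, 253.534, 104.   ]), array([499.541, 253.77 , 108.   ]), array([496.766, 254.005, 112.   ])]
[array([639.304, 239.045, 104.   ]), array([631.097, 239.855, 108.   ]), array([622.89 , 240.665, 112.   ])]
[561, 246] [210.368 142.641] [435.012 297.817]
[558, 247] [210.34  136.152] [437.784 295.235]
[556, 246] [207.1   132.059] [436.303 293.62 ]
```

Request:
servo_tool(targets=[[0,0,0,0,-0.08,0.18,0.1],[0,0,0,0,0.13,0.05,0.1],[0,0,0,0,0.13,0.06,0.1],[0,0,0,0,0.13,0.05,0.1],[0,0,0,0,0.13,0.06,0.1],[0,0,0,0,0.12,0.05,0.1],[0,0,0,0,0,0,0.1],[0,0,0,0,0,0,0.1],[0,0,0,0,0,0,0.1],[0,0,0,0,0,0,0.1]])

```text
clock: 44.55
ee_pos: [574.3, 244.8, 60.7]
tool_rot: [-1.553, -1.414, 0.937]
force: [-0.2, -0.1, -0.7]
gripper_width: 22.1
```

Request:
servo_tool(targets=[[0,0,0,0,0.05,0.02,0.1],[0,0,0,0,0.05,0.02,0.1],[0,0,0,0,0.05,0.02,0.1],[0,0,0,0,0.05,0.02,0.1],[0,0,0,0,0,0,0.1],[0,0,0,0,0,0,0.1],[0,0,0,0,0,0,0.1],[0,0,0,0,0,0,0.1],[0,0,0,0,0,0,0.1],[0,0,0,0,0,0,0.1]])

```text
clock: 45.8
ee_pos: [574.3, 244.8, 59.3]
tool_rot: [-1.552, -1.414, 0.936]
force: [-7.3, -0.5, 10.7]
gripper_width: 21.9
```

```bash
python3 - <<'E'
from h import *
s=manip.state();print(s["ee_pos"],s["force"],s["moment"],s["clock"])
im=manip.read_camera("wrist")[:,:,::-1].copy()
cv2.imwrite("pics/D_w.png",(255*(im/255.)**.7).astype(np.uint8))
im=manip.read_camera("side")[:,:,::-1].copy()
cv2.imwrite(f"pics/D_side.png",cv2.resize(im[130:200,255:345],None,fx=7,fy=7,interpolation=cv2.INTER_CUBIC))
E
```

```text
[574.299 244.808  59.262] [-7.255 -0.521 10.711] [-0.375  0.792 -0.191] 45.8
```

View pics/D_w.png

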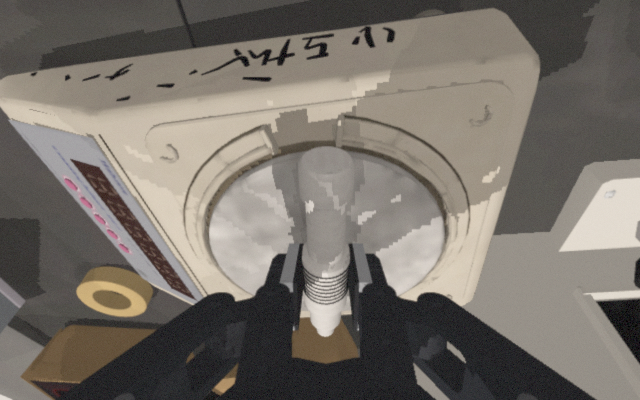

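View pics/D_side.png

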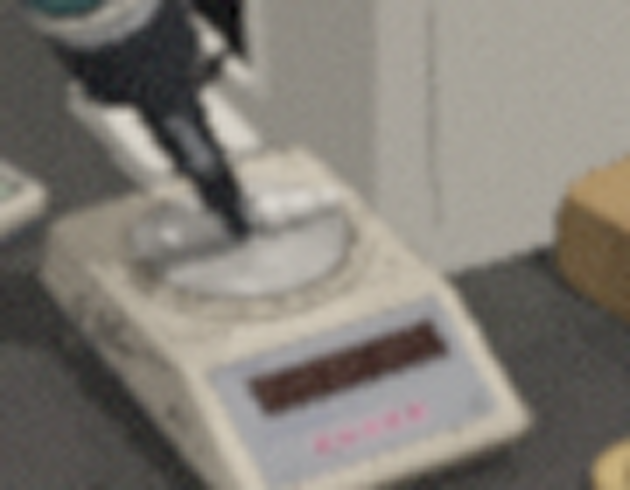

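Request:
servo_tool(targets=[[0,0,0,0,-0.05,-0.02,0.1],[0,0,0,0,0,0,0.35],[0,0,0,0,0,0,0.45],[0,0,0,0,0,0,0.5],[0,0,0,0,0,0,0.5],[0,0,0,0,-0.5,0,0.5],[0,0,0,0,-1.0,0,0.5],[0,0,0,0,-1.5,0,0.5],[0,0,0,0,-2.0,0,0.5],[0,0,0,0,-2.0,0,0.5]])

```text
clock: 47.15
ee_pos: [546.8, 247.3, 124.5]
tool_rot: [-1.553, -1.414, 0.937]
force: [-0.1, 0.4, -0.2]
gripper_width: 42.6
```

Request:
servo_tool(targets=[[0,0,0,0,-2.0,0,0.5],[0,0,0,0,-2.0,0,0.5],[0,0,0,0,-1.5,0,0.5],[0,0,0,0,-0.8,0,0.5],[0,0,0,0,0,0,0.5],[0,0,0,0,0,0,0.5],[0,0,0,0,0,0,0.5],[0,0,0,0,0,0,0.5],[0,0,0,0,0,0,0.5],[0,0,0,0,0,0,0.5]])

```text
clock: 48.4
ee_pos: [522.8, 249.5, 181.5]
tool_rot: [-1.553, -1.414, 0.937]
force: [-0.2, 0.4, -0.0]
gripper_width: 42.5
```

```bash
python3 - <<'E'
from h import *
s=manip.state();print(s["ee_pos"],s["force"],s["clock"],s["gripper_width"])
c=manip.get_calibration("wrist");im=manip.read_camera("wrist")[:,:,::-1].copy()
th=np.linspace(0,2*np.pi,200)
cv2.imwrite("pics/E_w.png",(255*(im/255.)**.7).astype(np.uint8))
im=manip.read_camera("side")[:,:,::-1].copy()
cv2.imwrite(f"pics/E_side.png",cv2.resize(im[130:270,255:435],None,fx=4.2,fy=4.2,interpolation=cv2.INTER_CUBIC))
im=manip.read_camera("top")[:,:,::-1].copy()
cv2.imwrite(f"pics/E_top.png",cv2.resize(im[130:280,170:460],None,fx=2.7,fy=2.7,interpolation=cv2.INTER_CUBIC))
import json; json.dump({k:np.array(v).tolist() for k,v in c.items()},open("E_cal.json","w"))
E
```

```text
[522.768 249.472 181.478] [-0.179  0.439 -0.004] 48.4 42.474185024665445
```

View pics/E_w.png

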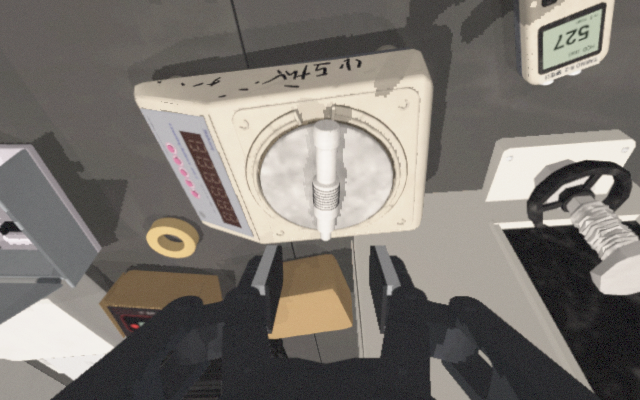

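View pics/E_side.png

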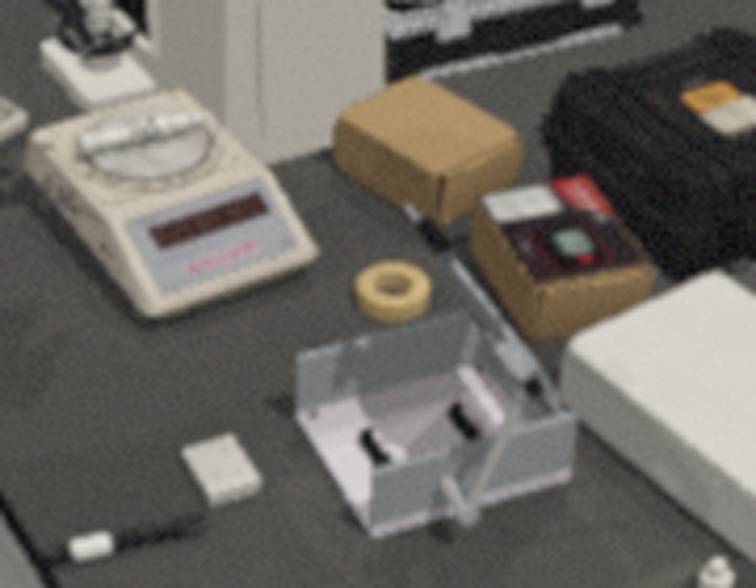

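View pics/E_top.png

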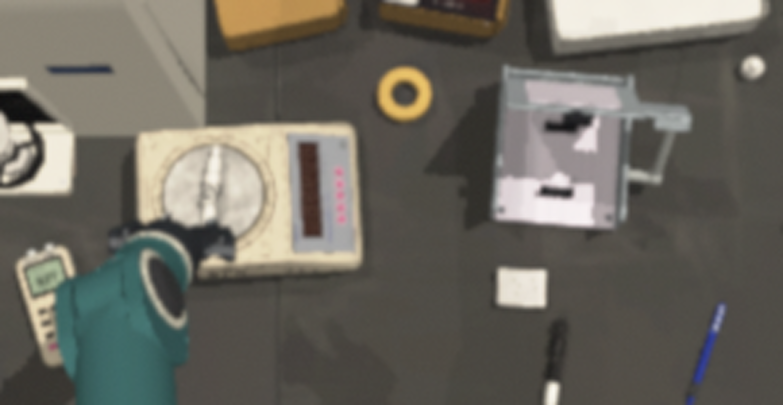

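```bash
python3 - <<'E'
from h import *
import json; c=json.load(open("E_cal.json"))
f=onz("wrist",(326,127),100.5,c); b=onz("wrist",(325,238),100.5,c); print(f,b,(f+b)/2,np.linalg.norm(f-b))
im=cv2.imread("pics/E_w.png"); th=np.linspace(0,2*np.pi,200)
for ctr,col in (([561,246],(0,0,255)),([557,248],(0,255,0))):
    P=np.c_[ctr[0]+59*np.cos(th),ctr[1]+59*np.sin(th),0*th+89]; cv2.polylines(im,[proj("wrist",P,c).round().astype(np.int32)],True,col,1)
cv2.imwrite("pics/E2.png",cv2.resize(im[90:260,230:430],None,fx=4,fy=3.5,interpolation=cv2.INTER_CUBIC))
E
```

```text
[497.053 253.58  100.5  ] [621.524 240.916 100.5  ] [559.289 247.248 100.5  ] 125.11343169771385
```

View pics/E2.png

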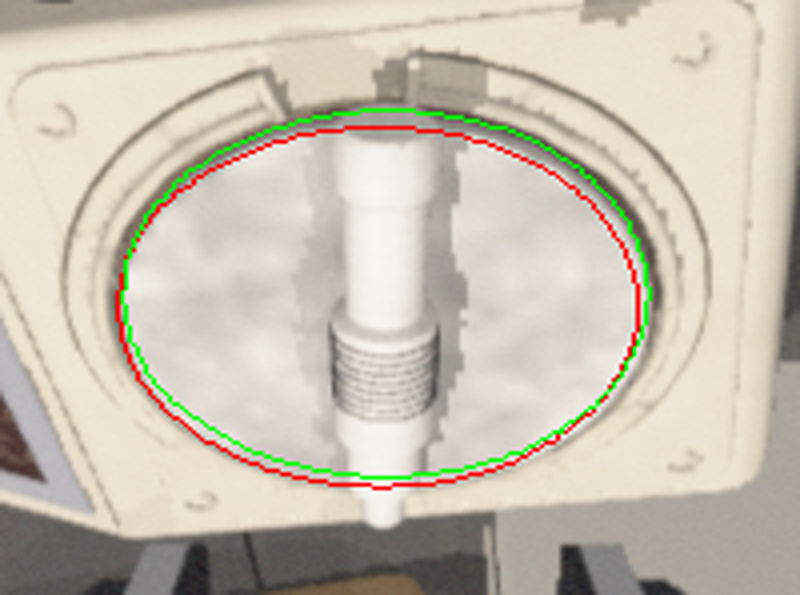

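```bash
python3 - <<'E'
from h import *
im=manip.read_camera("side"); print(manip.state()["force"],manip.state()["clock"])
a=cv2.cvtColor(cv2.imread("pics/a_side.png"),cv2.COLOR_BGR2GRAY).astype(int); b=cv2.cvtColor(im,cv2.COLOR_RGB2GRAY).astype(int)
for n,(r0,r1,c0,c1) in dict(block=(228,252,293,322),tape=(188,208,335,362),bottle=(285,318,380,415),meter=(150,172,228,262)).items(): print(n,np.abs(a-b)[r0:r1,c0:c1].mean())
print(manip.finish_job())
E
```

```text
[0.876 0.303 0.394] 48.6
block 2.757183908045977
tape 9.051851851851852
bottle 2.5948051948051947
meter 13.37433155080214
the job is handed in; nothing more can be done
None
```

The job is handed in at 48.6 s. The flap stands propped on the stay, and the impact device lies flat in the middle of the balance pan.

**What I did**
- **Flap up:** I lifted it by the knob to about 1.45 rad. After release it sat at about 1.40 rad, measured in the wrist camera just after the stay was up.
- **Stay up:** The first swing, holding the tip roller, slipped at about 0.93 rad. I finished by pushing the roller with closed fingers until it met its stop. A further 3 mm of commanded push moved it only 0.4 mm, and the side view matches 1.95 rad.
- **Flap down:** I lowered it onto the stay and let go. The wrist camera put it at about 1.07 rad, with the stay's tip under the ear.
- **Device out:** Only after that did I take the device out from the front and lower it onto the pan, with contact at about 11 N.

**Last checks**
- **Device on the pan:** In the last wrist picture its centre is within about 2 mm of the pan's centre. It measured 125 mm long, taken as level, against the true 126 mm.
- **Robot clear:** The gripper is clear of everything, with about 1 N or less on the wrist.
- **Flap:** The last side view shows it still propped.

**What disagreed**
- **Fingertips:** In the pictures they stood about 40 mm behind the reported tool point. The first close on the knob missed because of this, and I used the seen position from then on.
- **Pan position:** The fixed cameras and the wrist camera differed by about 5 mm, so I aimed between them.
- **Loose items:** Comparing first and last side pictures, the block and bottle areas match closely. The tape and meter areas differ more (mean grey difference 9 and 13). I put that down to the arm and its shadow but did not confirm it; I saw no sign of contact with either.

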